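Fetch the hanging sugar box from behind the jar and tin

TASK

The round jar and the square tin stand in the way of the little wooden sugar box that hangs by a keyhole on the rack's screw: first move both of them, upright, into the grey tray, and leave them there while you lift the sugar box up and off its screw and stand it upright in the middle of the round cork trivet. Then put the jar and the tin back on the rack, each where it stood at the start. Leave the mug, the salt shaker and the pepper mill alone.

Things in the scene. Friction and masses are not known exactly. Their poses are not given: they have to be found in the camera images.
- jar: Round white ceramic jar with a wooden lid, 44 mm diameter all the way up, 110 mm tall, up to 0.3 kg. Origin: centre of its underside, z up. Stands on the rack in front of the sugar box, left or right of the tin.
- tin: Square metal tin with a dark lid, 44 x 44 mm, 90 mm tall, up to 0.22 kg. Origin: centre of its underside, z up, x and y square to its sides. Stands on the rack beside the jar, centres about 76 mm apart along the rack's y (32 mm between them). Its final turn about the vertical does not matter.
- sugar_box: Open wooden box of sugar lumps, 50 mm deep (x), 62 mm wide (y), under 0.3 kg. Origin: centre of underside; z up, +x to its back. Side walls 65 mm high, front 50; back plate 5 thick, 90 high. Grip across the side walls. Keyhole in the plate: 20 mm square hole centred 55 mm above the underside, 7 mm slot from it up to 76 mm. Hangs with underside 30 mm above the table, leaning 2 degrees at most.
- rack: Dark wooden rack, fixed. Origin: centre of its underside; +x to its upright back panel, y along the panel. Plinth 150 (x) x 250 (y) mm, top 15 mm above the table; thin cork spots at x = -27, y = +-38 mm mark the places of jar and tin, about 8 mm in front of the sugar box. Panel: front face at x = +55 mm, 18 mm thick, top 120 mm above the table.
- screw (a point): Screw that holds the sugar box: front of its head, at rack x = 45.5 mm, y = 0, 104 mm above the table. Head 11 mm diameter, 3 mm thick; shank 4.4 mm, 6.5 mm long from panel to head. It sits at the top of the keyhole slot: raise the box 19 mm (14 to 23 works), then pull it at least 12 mm straight off along the rack's -x.
- tray: Low grey plastic tray fixed to the counter, on the left or right side: 210 (x) x 150 (y) mm outside, walls 5 mm thick, rim 18 mm above the table, floor 5 mm above the table. Origin: centre of its underside. The jar and the tin both fit in it, side by side along its x.
- trivet: Round cork trivet fixed to the counter, on the other side from the tray: 140 mm diameter, 8 mm thick. Origin: centre of its underside; its top is 8 mm higher.
- mug: Orange mug, 76 mm diameter plus a handle that points roughly towards the robot, 85 mm tall, standing in front of the rack, nearer the robot. Bystander. Origin: centre of its underside.
- shaker: Steel salt shaker, 40 mm diameter, 83 mm tall, beside the rack towards the far side. Bystander. Origin: centre of its underside.
- mill: Wooden pepper mill, 48 mm diameter, 128 mm tall, on the rack's other side towards the far side. Bystander. Origin: centre of its underside.
There are look-alikes about, which are no part of the job. Leave any turquoise look-alike of the jar alone. Leave any yellow look-alike of the sugar_box alone.

How it is judged (in metres and radians):
On the way, in this order (a step that is already met when the one before it is completed fails the run):
1. the jar and the tin both stand upright in the tray, released, the sugar box still hanging (x of jar in the frame of tray between -0.082 and 0.082 m and y of jar in the frame of tray between -0.052 and 0.052 m and z of each of jar, tin in the frame of tray below 0.012 m and angle between each of jar, tin's own z axis and vertical below 0.12 rad and linear speed of each of jar, tin below 0.03 m/s and contact force between each of jar, tin and the fingers below 0.1 N and x of tin in the frame of tray between -0.082 and 0.082 m and y of tin in the frame of tray between -0.052 and 0.052 m and horizontal distance between sugar_box and screw below 0.04 m and z of sugar_box in the frame of rack above 0.022 m), for 0.2 s.
2. the sugar box stands upright on the middle of the trivet, released, while jar and tin still stand in the tray (horizontal distance between sugar_box and trivet below 0.015 m and z of sugar_box in the frame of trivet below 0.013 m and angle between each of sugar_box, jar, tin's own z axis and vertical below 0.12 rad and linear speed of each of sugar_box, jar, tin below 0.03 m/s and contact force between each of sugar_box, jar, tin and the fingers below 0.1 N and x of jar in the frame of tray between -0.082 and 0.082 m and y of jar in the frame of tray between -0.052 and 0.052 m and z of each of jar, tin in the frame of tray below 0.012 m and x of tin in the frame of tray between -0.082 and 0.082 m and y of tin in the frame of tray between -0.052 and 0.052 m), for 0.2 s.
At the end, for the whole second after the job is handed in: The sugar box stands upright on the trivet, its centre within 15 mm of the trivet's; the jar and the tin stand upright on the rack, each within 15 mm of where it stood at the start; all three are released and at rest; mug, shaker and mill are upright and within 30 mm of where they were (horizontal distance between sugar_box and trivet below 0.015 m and z of sugar_box in the frame of trivet below 0.013 m and angle between each of sugar_box, jar, tin, mug, shaker, mill's own z axis and vertical below 0.12 rad and linear speed of each of sugar_box, jar, tin below 0.03 m/s and contact force between each of sugar_box, jar, tin and the fingers below 0.1 N and distance of each of jar, tin from where it was at the start of the episode below 0.015 m and distance of each of mug, shaker, mill from where it was at the start of the episode below 0.03 m); the robot touches nothing.
It fails at once if the mug, shaker or mill is pushed more than 30 mm or tipped over (distance of any of mug, shaker, mill from where it was at the start of the episode above 0.03 m or angle between any of mug, shaker, mill's own z axis and vertical above 0.5 rad).
It fails at once if the jar, the tin or the sugar box is tipped more than 40 degrees (angle between any of jar, tin, sugar_box's own z axis and vertical above 0.7 rad).
It also fails if it takes over 131 s, if anything falls off the work surface, if the arm or the gripper's body presses on something with over 40 N, if the wrist force passes 120 N, or if a joint passes its speed limit or range.

ROBOT

A 6-joint arm with a two-finger parallel gripper is mounted at the origin on the work surface. World frame = base frame: x ahead of the robot, y to its left, z up, the work surface at z = 0. Lengths are in mm, angles in rad, forces in N, time in s.
With the tool pointing down it reaches from about 250 to 775 mm from the base axis. Payload 8.9 kg.
Tool frame: the origin (TCP) lies midway between the tips of the shut fingers; the grasp point (between the pads) lies ctrl.hold_point_z behind it (ctrl.hold_point_z is the distance from the TCP to the grasp point, in mm); z points along the fingers, y is the line along which they close (so a half turn about z gives the same grasp; the last joint's range is limited). The gripper opens to 85 mm and grips with 20 to 120 N. Pads are 22 mm wide; open, the fingers measure 114 mm over their backs; the gripper's body (76 mm by 85 mm) begins 54 mm behind the grasp point. The pads swing forward as they close: fully open they stand 13 mm farther back than shut.
Start: joints at [1.073, 0.291, -0.153, 1.127, 0, 1.431], TCP at [184.348, 491.568, 198.705] pointing down, gripper open.
Joint ranges: [-2.52, 2.52], [-0.91, 1.74], [-1.3, 1.37], [-1.96, 2.02], [-1.52, 1.47], [-3.14, 3.14]. Speed limits (rad/s): [2.22, 2.22, 2.79, 3.14, 3.14, 3.14].

INTERFACE

Orientations are given as a unit quaternion [x, y, z, w].
In Python, from station import ctrl, viewer gives the robot as it stands. The module is installed in compiled form; this text tells all that it offers.
- The arm moves only by the shell command python3 -m inch FILE [OPENING] [FORCE], which reads ROWS from the file FILE. ROWS is a JSON object whose key "moves" holds a list of rows, 1 to 12 of them, each of 6 numbers: dx, dy, dz in m, then a rotation vector rx, ry, rz in rad; each row shifts and turns the commanded pose from where the row before left it, along the tool's axes as they then stand; what a row does not reach is not made up. A row lasts 1/12 s, in which the tool goes at most 41.7 mm and 0.125 rad, less where a joint would pass 70% of its speed; a pose out of reach is approached as far as the arm can. OPENING is the finger opening in mm, set as the command begins (- or left out keeps the last). The fingers move at their own pace and stop on an object; FORCE is the grip in N (left out, the last holds). Time passes only in rows, so rows that do not move let the fingers close. It prints the time, the measured TCP pose, the force, the opening and the grip force at its end. Input that does not fit is refused with a message, and nothing moves.
- ctrl.get_state(): the state, without advancing time (a new reading comes with each control period).
- viewer.grab_frame(name): name is "scene" or "side" or "wrist"; returns a dict with "img" (400x640x3 uint8, blue, green, red), "mtx" (3x3 intrinsics, pixels), "cam_to_world" (4x4, takes a point from camera to world coordinates); the wrist camera has in their place "T_tool_cam" (4x4, takes a point from camera to tool coordinates, whose origin is the TCP and whose axes are the flange's). Camera axes: x right, y up, looking along -z (the intrinsics and any distortion apply to the point x, -y, -z); pixel columns grow to the right and rows downward; lengths in mm; the calibration is good to about 2 mm. A picture is of the moment at which its call begins: read the wrist's pose just before it. There is no depth.
- ctrl.hand_in(): hands the job in; it is judged then, once.
The state is a dict: "time_s": time; "qpos": joint angles; "joint_vel": joint speeds; "effort": joint torques, N m; "eef_pos": TCP position; "eef_rot": TCP orientation; "contact_force": force on the tool from outside, world axes, zero at the start; "moment": the same for the moment, N m; "grip_width": finger opening in mm; "gripper_force": force on a finger pad.
Only numpy, scipy, OpenCV 4.12 (cv2) and the standard library are available. Lean on these libraries where they do the work, as an engineer would, in place of code of your own. Each camera call takes 0.05 s, during which the arm holds its last target. There are 200 camera calls.

## Working session

There is one attempt and no reset: what is moved stays moved. The work goes in short steps, Python scripts to look and compute and a shell command to move; the robot and the scene stay as the last step left them, time stands still between calls to the robot, and variables do not carry over. Pictures are saved under pics/ and viewed, at most 14 in all, crops included, and the job is handed in when it is done.

```bash
mkdir -p pics; python3 - <<'E'
from station import ctrl, viewer
import cv2,numpy as np
print(ctrl.get_state(), ctrl.hold_point_z)
np.set_printoptions(precision=4,suppress=True)
for n in ("scene","side","wrist"):
    f=viewer.grab_frame(n); cv2.imwrite(f"pics/{n}0.png",f["img"])
    print(n,{k:v for k,v in f.items() if k!="img"})
    np.savez(f"{n}0.npz",**f)
E
```

```text
{'time_s': 0.0, 'qpos': array([ 1.07270694e+00,  2.91230492e-01, -1.54137498e-01,  1.12670289e+00,
        1.68533258e-05,  1.43150740e+00]), 'joint_vel': array([ 0.00035375, -0.00035372, -0.00057344, -0.00076261, -0.00147593,
        0.00090164]), 'effort': array([ 1.64876008e-03, -5.37136853e+01,  3.31375229e+01,  1.57133129e-02,
       -1.56792653e-04,  3.58620440e-06]), 'eef_pos': array([184.10650893, 491.14396139, 198.15403039]), 'eef_rot': array([ 1.78439429e-01,  9.83950692e-01, -6.02547069e-04, -2.07674979e-04]), 'contact_force': array([ 0.52711862, -0.46688882, -0.32740481]), 'moment': array([ 0.0147024 ,  0.03099691, -0.01594422]), 'gripper_force': 0.0, 'grip_width': 85.38046357067603} 18.700000000000003
scene {'mtx': array([[364.0623,   0.    , 317.7766],
       [  0.    , 364.0623, 197.8129],
       [  0.    ,   0.    ,   1.    ]]), 'cam_to_world': array([[   0.7984,   -0.4972,    0.3397,  752.6747],
       [   0.6021,    0.6518,   -0.4612, -323.9835],
       [   0.0079,    0.5727,    0.8197,  656.6279],
       [   0.    ,    0.    ,    0.    ,    1.    ]])}
side {'mtx': array([[435.9894,   0.    , 323.615 ],
       [  0.    , 435.9894, 202.1274],
       [  0.    ,   0.    ,   1.    ]]), 'cam_to_world': array([[   0.95  ,    0.1762,   -0.2576,  287.9363],
       [  -0.3121,    0.5435,   -0.7792, -671.1364],
       [   0.0027,    0.8207,    0.5714,  581.1261],
       [   0.    ,    0.    ,    0.    ,    1.    ]])}
wrist {'mtx': array([[304.7278,   0.    , 319.5265],
       [  0.    , 304.7278, 198.8992],
       [  0.    ,   0.    ,   1.    ]]), 'T_tool_cam': array([[  -0.0005,    0.9518,    0.3067,   77.9472],
       [   1.    ,    0.0007,   -0.0007,    0.4854],
       [  -0.0008,    0.3067,   -0.9518, -176.9843],
       [   0.    ,    0.    ,    0.    ,    1.    ]])}
```

View pics/scene0.png

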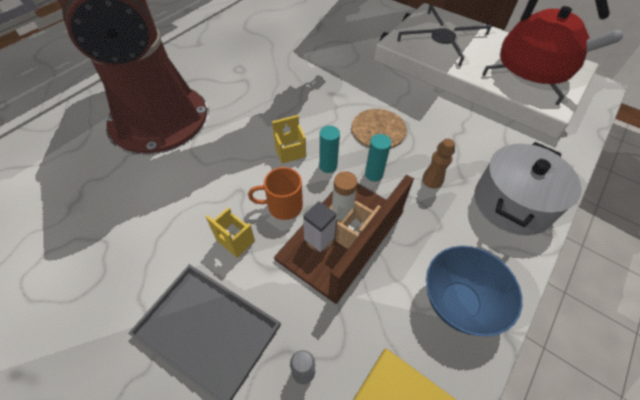

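View pics/side0.png

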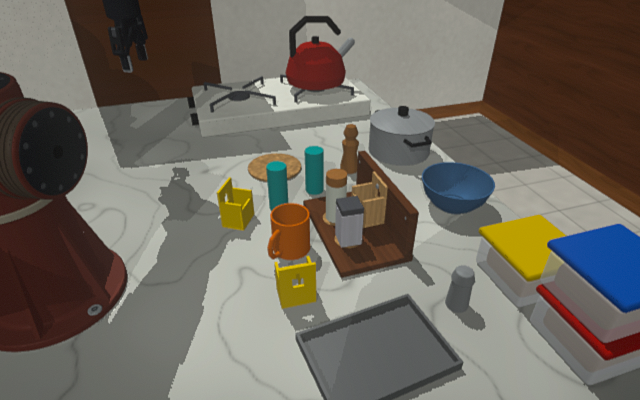

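The scene picture has the white jar at (344,195), with turquoise look-alikes at (329,148) and (377,157). The tin is at (320,226). The wooden sugar box hangs at (356,224), with yellow look-alikes at (290,140) and (232,233). I choose the white jar, the grey tin and the wooden box, all on the rack, and check them in close crops.

```bash
python3 - <<'E'
import cv2
def crop(n,x,y,w,h,s,o):
    im=cv2.imread(f"pics/{n}.png")[y:y+h,x:x+w]; cv2.imwrite(f"pics/{o}.png",cv2.resize(im,None,fx=s,fy=s,interpolation=cv2.INTER_CUBIC))
crop("scene0",240,150,200,150,4,"sc1")
crop("side0",250,130,200,150,4,"sd1")
E
```

```text
(no output)
```

View pics/sc1.png

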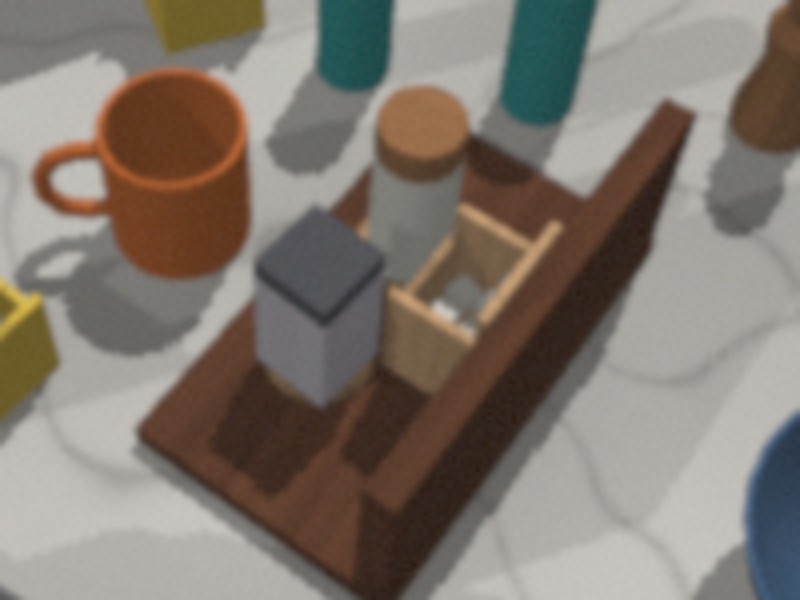

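View pics/sd1.png

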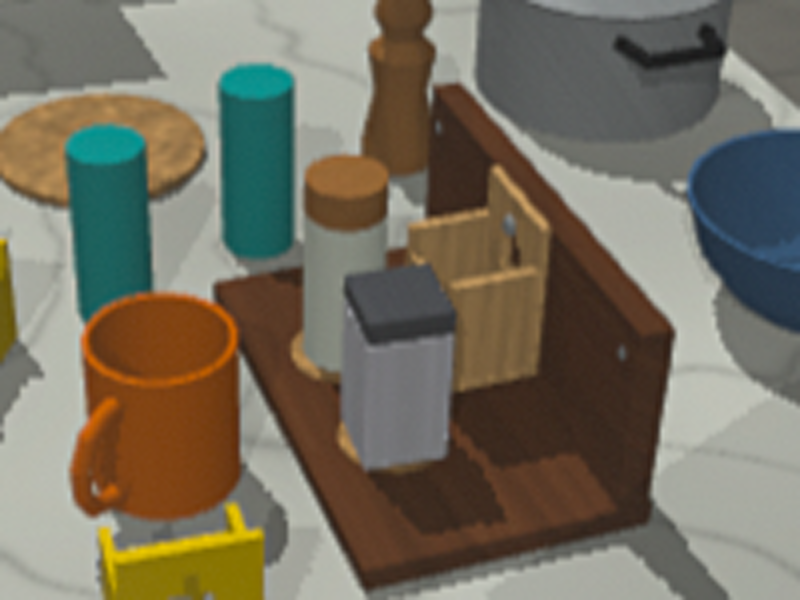

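The crops confirm the choice. The jar (scene lid centre 422,127 in the crop) is on the left spot, the tin (lid 321,262) on the right spot, and the wooden sugar box hangs behind them. Next I work out the positions.

```bash
cat > h.py <<'E'
import numpy as np, cv2
from scipy.optimize import least_squares
def load(n): return dict(np.load(f"{n}0.npz"))
C={n:load(n) for n in("scene","side")}
def ray(K,T,uv):
    d=np.array([(uv[0]-K[0,2])/K[0,0],-(uv[1]-K[1,2])/K[1,1],-1]); return T[:3,3],T[:3,:3]@d
def plane(K,T,uv,z):
    o,d=ray(K,T,uv); return (o+d*(z-o[2])/d[2])[:2]
def P(n,uv,z): return plane(C[n]["mtx"],C[n]["cam_to_world"],uv,z)
def proj(n,X):
    T=np.linalg.inv(C[n]["cam_to_world"]); c=T[:3,:3]@np.asarray(X,float)+T[:3,3]; K=C[n]["mtx"]
    return np.array([K[0,0]*c[0]/-c[2]+K[0,2],K[1,1]*-c[1]/-c[2]+K[1,2]])
sc=lambda u,v:(240+u/4-.375,150+v/4-.375)
sd=lambda u,v:(250+u/4-.375,130+v/4-.375)
def fit(pts,x0):
    def X(p,l): c,s=np.cos(p[2]),np.sin(p[2]); return [p[0]+c*l[0]-s*l[1],p[1]+s*l[0]+c*l[1],l[2]]
    r=least_squares(lambda p:np.concatenate([proj(n,X(p,l))-uv for n,l,uv in pts]),x0,x_scale=[10,10,.1],loss="soft_l1")
    return r.x,r.fun.reshape(-1,2)
E
python3 - <<'E'
from h import *
np.set_printoptions(precision=2,suppress=True)
for k,a,b,z in [("jar",sc(422,127),sd(347,172),125),("tin",sc(321,262),sd(398,294),105),("mug",sc(172,130),sd(160,338),85),
 ("trivet",(379,127),(275,167.5),8),("shaker",(303,353),(462,271),83),("mill",(447,146),(350,129),122),
 ("yel1",(293,158),(235,228),0),("yel2",(238,250),(298,303),0),("turqB",(329,130),(277,164),110),("turqA",(379,139),(314,149),110)]:
    print(k,P("scene",a,z),P("side",b,z))
w=[("scene",(-75,-125,15),sc(140,432)),("scene",(55,125,120),sc(666,100)),("scene",(73,125,120),sc(694,113)),
("scene",(55,-125,120),sc(368,488)),("scene",(73,-125,120),sc(396,508)),
("side",(-75,125,15),sd(215,287)),("side",(-75,-125,15),sd(368,572)),("side",(55,125,120),sd(436,88)),("side",(73,125,120),sd(462,88)),("side",(55,-125,120),sd(643,331)),("side",(73,-125,120),sd(672,330))]
p,r=fit(w,[600,0,.3]); print("rack",p,r)
for i in("scene","side"): print(i,fit([q for q in w if q[0]==i],p)[0])
t=[("scene",(-105,75,18),(192,266)),("scene",(-105,-75,18),(131,333)),("scene",(105,75,18),(280,323)),
("side",(-105,75,18),(296,337)),("side",(105,75,18),(406,296)),("side",(105,-75,18),(463,357))]
tt=[(*P(n,uv,18),) for n,_,uv in t]; print(np.array(tt))
c,s=np.cos(p[2]),np.sin(p[2])
print("spots",[p[:2]+[c*-27-s*y,s*-27+c*y] for y in(38,-38)],"screw",p[:2]+[c*45.5,s*45.5])
E
```

```text
jar [550.19  35.14] [550.89  42.4 ]
tin [549.84 -41.51] [547.8 -40. ]
mug [437.94 -14.28] [437.14 -12.7 ]
trivet [475.51 308.36] [475.4  298.76]
shaker [ 666.36 -238.3 ] [ 665.94 -248.35]
mill [660.33 234.12] [652.91 230.52]
yel1 [364.08 102.  ] [338.55  87.65]
yel2 [ 430.5  -152.59] [ 410.83 -158.43]
turqB [440.05 137.04] [449.51 139.44]
turqA [537.51 178.88] [545.89 180.6 ]
rack [576.02  -0.36   0.01] [[-1.41 -0.82]
 [ 0.55 -1.31]
 [ 2.05 -0.06]
 [-1.58  0.96]
 [ 0.84  2.44]
 [-0.84 -1.42]
 [-0.79  0.35]
 [-1.28 -0.91]
 [-0.33 -2.11]
 [ 0.24  1.47]
 [ 1.96 -0.17]]
scene [575.18   0.11   0.01]
side [576.5   -0.68   0.  ]
[[ 393.87 -233.91]
 [ 404.77 -379.26]
 [ 594.8  -214.38]
 [ 385.44 -240.78]
 [ 588.64 -216.77]
 [ 613.74 -353.43]]
spots [array([548.71,  37.41]), array([549.33, -38.58])] screw [621.52   0.02]
```

The rows are not in the units I measure in: shifts go in m. I convert before sending: -10 mm is -0.01.

```bash
cat > g.py <<'E'
import sys,numpy as np
from scipy.spatial.transform import Rotation as R
from station import ctrl
# usage: g.py x y z [yaw of tool y from world y]: shift left to go, in tool axes (target tool pointing down)
a=list(map(float,sys.argv[1:])); yaw=a[3] if len(a)>3 else 0
s=ctrl.get_state(); r=R.from_quat(s["eef_rot"])
t=R.from_euler("z",yaw)*R.from_quat([0,1,0,0])
np.set_printoptions(precision=3,suppress=True)
d=np.array(a[:3])-s["eef_pos"]
print("d(target axes)",t.inv().apply(d),"d(tool)",r.inv().apply(d),"rot",(r.inv()*t).as_rotvec(),"F",s["contact_force"],"w",s["grip_width"],s["time_s"],s["qpos"])
E
echo '{"moves": [[0,0,-0.01,0,0,-0.12],[0,0,-0.01,0,0,-0.12],[0,0,-0.01,0,0,-0.119]]}' > path.dat && python3 -m inch path.dat
echo '{"moves": [[-0.021,-0.03,-0.002,0,0,0],[-0.021,-0.03,-0.002,0,0,0],[-0.021,-0.03,-0.002,0,0,0],[-0.021,-0.03,-0.002,0,0,0],[-0.021,-0.03,-0.002,0,0,0],[-0.021,-0.03,-0.002,0,0,0],[-0.021,-0.03,-0.002,0,0,0],[-0.021,-0.03,-0.002,0,0,0],[-0.021,-0.03,-0.002,0,0,0],[-0.021,-0.03,-0.002,0,0,0],[-0.021,-0.03,-0.002,0,0,0],[-0.021,-0.03,-0.002,0,0,0]]}' > path.dat && python3 -m inch path.dat
python3 g.py 510 0 250
```

```text
time_s: 0.4
eef_pos: [184.2, 491.3, 228.7]
eef_rot: [-0.003, 1.0, -0.0, -0.0]
contact_force: [0.2, 0.3, 0.5]
grip_width: 85.4
gripper_force: 0.0
time_s: 1.4
eef_pos: [437.0, 129.9, 252.8]
eef_rot: [-0.0, 1.0, 0.0, -0.0]
contact_force: [1.4, 1.0, -0.2]
grip_width: 85.5
gripper_force: 0.0
d(target axes) [ -72.978 -129.864    2.774] d(tool) [ -72.969 -129.869    2.765] rot [ 0. -0.  0.] F [ 1.381  0.961 -0.21 ] w 85.4560862723296 1.4 [ 0.128  0.132 -0.214  1.225  0.     0.128]
```

To row units: -34 mm is -0.034, -32 mm is -0.032.

```bash
echo '{"moves": [[-0.018,-0.032,0,0,0,0],[-0.018,-0.032,0,0,0,0],[-0.018,-0.032,0,0,0,0],[-0.018,-0.034,0,0,0,0],[0,0,0,0,0,0],[0,0,0,0,0,0]]}' > path.dat && python3 -m inch path.dat
cat > w.py <<'E'
import sys,numpy as np,cv2
from station import ctrl,viewer
n=sys.argv[1]; s=ctrl.get_state(); f=viewer.grab_frame("wrist")
np.savez(n+".npz",mtx=f["mtx"],T=f["T_tool_cam"],pos=s["eef_pos"],rot=s["eef_rot"]); cv2.imwrite(f"pics/{n}.png",f["img"])
E
cat > wp.py <<'E'
from h import *
from scipy.spatial.transform import Rotation as R
def W(n):
    f=np.load(n+".npz"); M=np.eye(4); M[:3,:3]=R.from_quat(f["rot"]).as_matrix(); M[:3,3]=f["pos"]
    return lambda uv,z: plane(f["mtx"],M@f["T"],uv,z).round(1)
E
python3 w.py w1
```

```text
time_s: 1.9
eef_pos: [508.8, -0.1, 252.1]
eef_rot: [0.002, 1.0, 0.0, -0.001]
contact_force: [-0.5, 0.5, 0.1]
grip_width: 85.4
gripper_force: 0.0
```

View pics/w1.png

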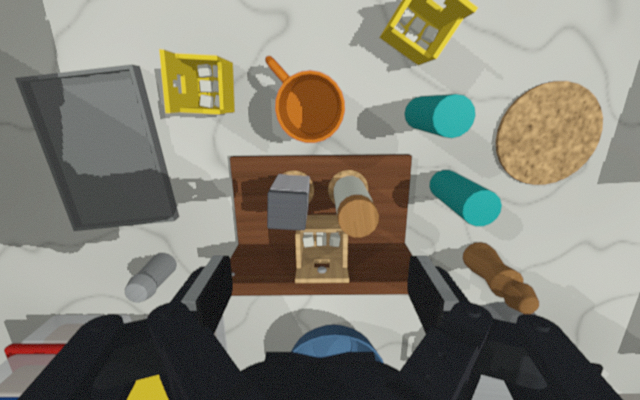

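```bash
python3 - <<'E'
import cv2
im=cv2.imread("pics/w1.png")[145:305,220:420]; cv2.imwrite("pics/w1c.png",cv2.resize(im,None,fx=3.75,fy=3.75,interpolation=cv2.INTER_CUBIC))
from wp import *
w=W("w1")
print("trivet",w((550,132),8),w((496,135),8),w((604,130),8),w((550,80),8),w((550,185),8))
print("tray",[w(p,18) for p in((17,78),(137,66),(178,216),(74,231))])
print("rack",w((231,155),15),w((411,155),15)); print("jar",w((357,215),125))
E
```

```text
trivet [472.4 313.3] [476.1 240.7] [470.  385.9] [406.5 298.3] [546.9 330.3]
tray [array([ 402.4, -379.1]), array([ 389. , -225.9]), array([ 588.4, -204. ]), array([ 611.4, -359.8])]
rack [ 500.9 -120.3] [501.8 125.3]
jar [547.1  40.2]
```

View pics/w1c.png

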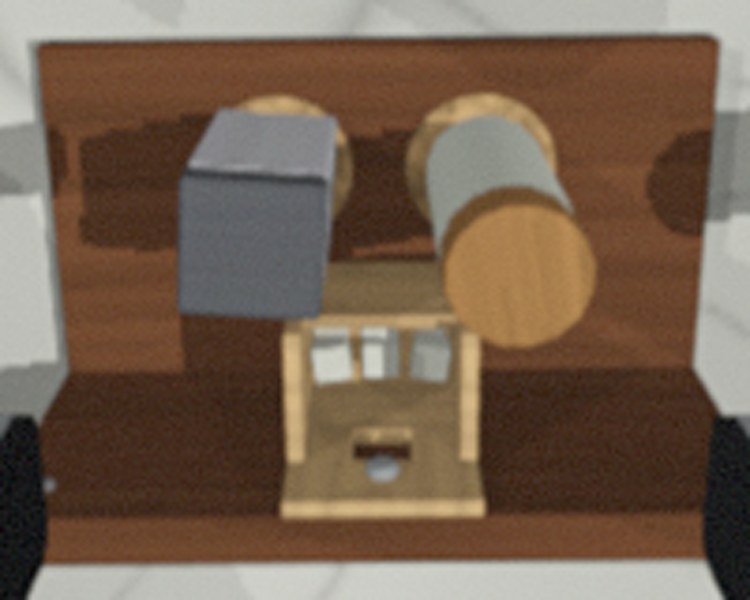

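```bash
python3 - <<'E'
from wp import *
w=W("w1"); f=lambda u,v,z:w((220+u/3.75-.37,145+v/3.75-.37),z)
print("tin",[f(u,v,105) for u,v in((181,180),(333,184),(324,320),(178,315))]); print("jar",f(519,268,125))
print("spots",f(283,165,15.5),f(481,165,15.5))
print("box top L/R",f(283,505,120),f(484,505,120),"sidewall front",f(285,325,95),f(480,325,95),"screw",f(383,468,104))
print("panel",f(60,372,15),f(693,370,15),f(45,560,120),f(705,558,120))
E
```

```text
tin [array([527.8, -57. ]), array([529.2, -12. ]), array([573. , -15.4]), array([571.1, -60.3])]
jar [548.4  41.3]
spots [548.8 -34.1] [549.1  40.3]
box top L/R [628.7 -28.5] [629.   33.9] sidewall front [579.  -28.3] [579.3  33.7] screw [625.4   2.7]
panel [ 634.5 -125.7] [634.6 127.2] [ 648.4 -104.2] [648.5 104.2]
```

Wrist view: jar lid at crop (519,268), tin lid centred at crop (254,250), sugar box at crop (383,420), cork trivet at (550,132), tray at left. That puts the jar at about (549,40), and I reach for it now.

```bash
echo '{"moves": [[-0.02,0.02,0.02,0,0,0],[-0.02,0.02,0.02,0,0,0],[0,0,0.02,0,0,0],[0,0,0.02,0,0,0],[0,0,0.02,0,0,0],[0,0,0,0,0,0]]}' > path.dat && python3 -m inch path.dat 66 40; python3 g.py 549 40 76
```

```text
time_s: 2.45
eef_pos: [545.3, 43.3, 149.3]
eef_rot: [-0.001, 1.0, 0.0, -0.003]
contact_force: [-1.2, 0.7, -0.5]
grip_width: 66.0
gripper_force: 0.0
d(target axes) [-3.72  -3.313 73.293] d(tool) [-4.16  -3.361 73.268] rot [ 0.001 -0.006  0.002] F [-1.25   0.685 -0.46 ] w 65.99108608008568 2.45 [-0.055  0.369 -0.174  1.034  0.    -0.057]
```

```bash
echo '{"moves": [[0,0,0,0,0,0],[0,0,0,0,0,0],[0,0,0,0,0,0]]}' > path.dat && python3 -m inch path.dat; python3 g.py 549 40 76;echo '{"moves": [[0,0,0,0,0,0],[0,0,0,0,0,0],[0,0,0,0,0,0]]}' > path.dat && python3 -m inch path.dat; python3 g.py 549 40 76
```

```text
time_s: 2.7
eef_pos: [549.2, 42.0, 154.3]
eef_rot: [-0.0, 1.0, -0.0, 0.001]
contact_force: [-1.1, 0.2, -0.3]
grip_width: 66.1
gripper_force: 0.0
d(target axes) [ 0.207 -1.957 78.311] d(tool) [ 0.388 -1.95  78.311] rot [-0.     0.002  0.001] F [-1.085  0.228 -0.251] w 66.09805431262377 2.7 [-0.057  0.365 -0.166  1.037  0.    -0.057]
time_s: 2.95
eef_pos: [548.8, 41.6, 153.3]
eef_rot: [-0.0, 1.0, -0.0, 0.001]
contact_force: [1.6, 0.2, -0.5]
grip_width: 65.9
gripper_force: 0.0
d(target axes) [-0.223 -1.582 77.323] d(tool) [-0.144 -1.58  77.323] rot [-0.     0.001  0.   ] F [ 1.551  0.182 -0.525] w 65.85737571566702 2.95 [-0.057  0.366 -0.167  1.036  0.    -0.057]
```

```bash
echo '{"moves": [[0,-0.001,0.01,0,0,0],[0,0,0.013,0,0,0],[0,0,0.013,0,0,0],[0,0,0.013,0,0,0],[0,0,0.012,0,0,0],[0,0,0.01,0,0,0],[0,0,0.006,0,0,0],[0,0,0,0,0,0],[0,0,0,0,0,0],[0,0,0,0,0,0]]}' > path.dat && python3 -m inch path.dat && echo '{"moves": [[0,0,0,0,0,0],[0,0,0,0,0,0],[0,0,0,0,0,0],[0,0,0,0,0,0],[0,0,0,0,0,0],[0,0,0,0,0,0],[0,0,0,0,0,0]]}' > path.dat && python3 -m inch path.dat 0 40;  python3 g.py 549 40 76
```

```text
time_s: 3.78
eef_pos: [548.9, 40.6, 76.2]
eef_rot: [-0.0, 1.0, -0.0, 0.0]
contact_force: [-0.0, 1.8, 0.7]
grip_width: 65.9
gripper_force: 0.0
time_s: 4.37
eef_pos: [549.1, 40.6, 76.6]
eef_rot: [-0.0, 1.0, -0.0, 0.001]
contact_force: [-1.0, 0.1, 4.7]
grip_width: 42.7
gripper_force: 40.3
d(target axes) [ 0.073 -0.609  0.588] d(tool) [ 0.074 -0.609  0.588] rot [-0.     0.002  0.   ] F [-1.012  0.115  4.73 ] w 42.655210393295995 4.3667 [-0.059  0.435 -0.281  0.854 -0.    -0.059]
```

To row units: -15 mm is -0.015, -12 mm is -0.012.

```bash
echo '{"moves": [[0,0,-0.005,0,0,0],[0,0,-0.012,0,0,0],[0,0,-0.018,0,0,0],[0,0,-0.02,0,0,0],[0,0,-0.02,0,0,0],[0,0,-0.018,0,0,0],[0,0,-0.015,0,0,0],[0,0,-0.01,0,0,0],[0,0,-0.006,0,0,0]]}' > path.dat && python3 -m inch path.dat - 60
echo '{"moves": [[0.002,-0.005,0,0,0,0],[0.004,-0.012,0,0,0,0],[0.006,-0.022,0,0,0,0],[0.009,-0.031,0,0,0,0],[0.01,-0.035,0,0,0,0],[0.01,-0.035,0,0,0,0],[0.01,-0.035,0,0,0,0],[0.01,-0.035,0,0,0,0],[0.01,-0.035,0,0,0,0],[0.01,-0.035,0,0,0,0],[0.007,-0.028,0,0,0,0],[0.004,-0.016,0,0,0,0]]}' > path.dat && python3 -m inch path.dat
echo '{"moves": [[0.003,-0.01,0,0,0,0],[0,-0.006,0,0,0,0],[0,0,0,0,0,0],[0,0,0,0,0,0],[0,0,0,0,0,0],[0,0,0,0,0,0]]}' > path.dat && python3 -m inch path.dat; python3 g.py 454 -299 67; python3 w.py w2
```

```text
time_s: 5.12
eef_pos: [548.7, 40.6, 200.9]
eef_rot: [-0.0, 1.0, -0.0, 0.001]
contact_force: [0.4, -0.8, -2.9]
grip_width: 41.7
gripper_force: 61.1
time_s: 6.12
eef_pos: [454.0, -286.8, 198.5]
eef_rot: [0.001, 1.0, 0.0, -0.001]
contact_force: [0.2, 0.4, -2.8]
grip_width: 42.1
gripper_force: 61.5
time_s: 6.62
eef_pos: [453.8, -298.3, 199.7]
eef_rot: [-0.001, 1.0, 0.0, -0.0]
contact_force: [0.0, 0.1, -2.7]
grip_width: 41.8
gripper_force: 61.5
d(target axes) [ -0.212  -0.7   132.692] d(tool) [ -0.222  -0.741 132.692] rot [ 0.    -0.     0.002] F [ 0.027  0.094 -2.744] w 41.81050281508135 6.6167 [-0.716  0.325 -0.103  1.144  0.    -0.718]
```

View pics/w2.png

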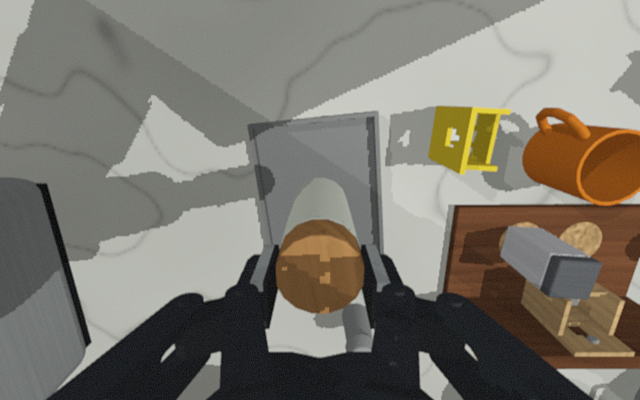

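The jar is held upright above the tray. The tray's near corners are at (249,125) and (381,112).

```bash
python3 - <<'E'
from wp import *
w=W("w2"); print(w((249,125),18),w((381,112),18),w((264,235),18),w((382,235),18))
E
```

```text
[ 402.7 -378.7] [ 388.2 -228.2] [ 540.5 -369.1] [ 540.4 -217.3]
```

To row units: 4 mm is 0.004, 25 mm is 0.025.

```bash
echo '{"moves": [[0,0,0.008,0,0,0],[0,0,0.018,0,0,0],[0,0,0.025,0,0,0],[0,0,0.025,0,0,0],[0,0,0.02,0,0,0],[0,0,0.014,0,0,0],[0,0,0.008,0,0,0],[0,0,0.004,0,0,0],[0,0,0.004,0,0,0],[0,0,0,0,0,0],[0,0,0,0,0,0]]}' > path.dat && python3 -m inch path.dat
python3 g.py 454 -299 67
```

```text
time_s: 7.58
eef_pos: [453.9, -299.7, 74.3]
eef_rot: [-0.0, 1.0, -0.0, 0.0]
contact_force: [-0.5, -0.6, -3.1]
grip_width: 41.4
gripper_force: 61.5
d(target axes) [-0.076  0.666  7.299] d(tool) [-0.07   0.671  7.299] rot [-0.001  0.001  0.   ] F [-0.545 -0.601 -3.052] w 41.41001198440877 7.5833 [-0.718  0.426 -0.301  0.842  0.    -0.718]
```

To row units: 2 mm is 0.002, 1 mm is 0.001.

```bash
echo '{"moves": [[0,0,0.002,0,0,0],[0,0,0.002,0,0,0],[0,0,0.002,0,0,0],[0,0,0.001,0,0,0],[0,0,0.001,0,0,0],[0,0,0,0,0,0],[0,0,0,0,0,0],[0,0,0,0,0,0]]}' > path.dat && python3 -m inch path.dat
```

```text
time_s: 8.25
eef_pos: [453.9, -299.6, 66.8]
eef_rot: [-0.0, 1.0, -0.0, 0.001]
contact_force: [-2.2, 1.4, 8.5]
grip_width: 41.8
gripper_force: 62.7
```

To row units: -22 mm is -0.022, -18 mm is -0.018.

```bash
echo '{"moves": [[0,0,0,0,0,0],[0,0,0,0,0,0],[0,0,0,0,0,0],[0,0,0,0,0,0],[0,0,0,0,0,0],[0,0,0,0,0,0]]}' > path.dat && python3 -m inch path.dat 68
echo '{"moves": [[0,0,-0.004,0,0,0],[0,0,-0.01,0,0,0],[0,0,-0.018,0,0,0],[0,0,-0.022,0,0,0],[0,0,-0.022,0,0,0],[0,0,-0.018,0,0,0],[0,0,-0.01,0,0,0],[0,0,-0.006,0,0,0]]}' > path.dat && python3 -m inch path.dat
python3 g.py 549.5 -38 180
```

```text
time_s: 8.75
eef_pos: [453.5, -299.4, 65.6]
eef_rot: [-0.0, 1.0, 0.0, -0.0]
contact_force: [0.2, -0.3, 1.1]
grip_width: 68.1
gripper_force: 0.0
time_s: 9.42
eef_pos: [454.2, -299.9, 177.7]
eef_rot: [-0.0, 1.0, -0.001, 0.001]
contact_force: [-0.1, -0.0, -0.3]
grip_width: 68.4
gripper_force: 0.0
d(target axes) [-95.34  261.919  -2.309] d(tool) [-95.406 261.892  -2.58 ] rot [-0.002  0.002  0.   ] F [-0.137 -0.014 -0.304] w 68.372408442715 9.4167 [-0.718  0.337 -0.144  1.087 -0.    -0.718]
```

To row units: -12 mm is -0.012, -10 mm is -0.01.

```bash
echo '{"moves": [[-0.003,0.007,0,0,0,0],[-0.006,0.017,0,0,0,0],[-0.01,0.027,0,0,0,0],[-0.012,0.034,0,0,0,0],[-0.012,0.035,0,0,0,0],[-0.012,0.035,0,0,0,0],[-0.012,0.034,0,0,0,0],[-0.011,0.029,0,0,0,0],[-0.009,0.022,0,0,0,0],[-0.005,0.013,0,0,0,0],[-0.003,0.007,0,0,0,0],[0,0.002,0,0,0,0]]}' > path.dat && python3 -m inch path.dat 75
echo '{"moves": [[0,0,0,0,0,0],[0,0,0,0,0,0],[0,0,0,0,0,0],[0,0,0.01,0,0,0],[0,0,0.02,0,0,0],[0,0,0.02,0,0,0],[0,0,0.015,0,0,0],[0,0,0.007,0,0,0],[0,0,0,0,0,0],[0,0,0,0,0,0],[0,0,0,0,0,0]]}' > path.dat && python3 -m inch path.dat
python3 g.py 549.5 -38 64
```

```text
time_s: 10.42
eef_pos: [548.2, -35.9, 174.7]
eef_rot: [-0.001, 1.0, 0.0, -0.001]
contact_force: [-0.1, 0.0, -0.3]
grip_width: 74.8
gripper_force: 0.0
time_s: 11.33
eef_pos: [549.1, -37.7, 104.6]
eef_rot: [0.0, 1.0, -0.0, 0.001]
contact_force: [-0.1, 0.1, -0.7]
grip_width: 75.2
gripper_force: 0.0
d(target axes) [-0.415 -0.309 40.552] d(tool) [-0.361 -0.296 40.553] rot [-0.     0.001 -0.   ] F [-0.112  0.109 -0.68 ] w 75.17532531275292 11.3333 [-0.201  0.407 -0.243  0.92  -0.    -0.201]
```

To row units: 12 mm is 0.012, 7 mm is 0.007.

```bash
echo '{"moves": [[0,0,0.006,0,0,0],[0,0,0.012,0,0,0],[0,0,0.012,0,0,0],[0,0,0.007,0,0,0],[0,0,0.003,0,0,0],[0,0,0,0,0,0],[0,0,0,0,0,0]]}' > path.dat && python3 -m inch path.dat 
echo '{"moves": [[0,0,0,0,0,0],[0,0,0,0,0,0],[0,0,0,0,0,0],[0,0,0,0,0,0],[0,0,0,0,0,0],[0,0,0,0,0,0],[0,0,0,0,0,0],[0,0,0,0,0,0]]}' > path.dat && python3 -m inch path.dat 0 50; python3 g.py 549.5 -38 64
```

```text
time_s: 11.92
eef_pos: [548.7, -37.4, 64.0]
eef_rot: [-0.0, 1.0, -0.0, 0.0]
contact_force: [-0.3, 0.4, -0.1]
grip_width: 75.0
gripper_force: 0.0
time_s: 12.58
eef_pos: [549.1, -37.4, 64.7]
eef_rot: [-0.0, 1.0, -0.0, 0.001]
contact_force: [-0.7, -0.0, 6.8]
grip_width: 42.4
gripper_force: 49.1
d(target axes) [-0.387 -0.565  0.737] d(tool) [-0.386 -0.565  0.738] rot [-0.     0.002  0.   ] F [-0.73  -0.009  6.808] w 42.43249984468309 12.5833 [-0.201  0.447 -0.296  0.826  0.    -0.201]
```

To row units: -20 mm is -0.02, -18 mm is -0.018.

```bash
echo '{"moves": [[0,0,-0.005,0,0,0],[0,0,-0.012,0,0,0],[0,0,-0.018,0,0,0],[0,0,-0.02,0,0,0],[0,0,-0.018,0,0,0],[0,0,-0.015,0,0,0],[0,0,-0.008,0,0,0],[0,0,-0.004,0,0,0],[0,0,0,0,0,0]]}' > path.dat && python3 -m inch path.dat - 60
echo '{"moves": [[0,-0.005,0,0,0,0],[0,-0.014,0,0,0,0],[0,-0.024,0,0,0,0],[0.001,-0.03,0,0,0,0],[0.001,-0.032,0,0,0,0],[0.001,-0.032,0,0,0,0],[0.001,-0.032,0,0,0,0],[0.001,-0.03,0,0,0,0],[0,-0.024,0,0,0,0],[0,-0.015,0,0,0,0],[0,-0.009,0,0,0,0],[0,-0.005,0,0,0,0]]}' > path.dat && python3 -m inch path.dat
echo '{"moves": [[0,0,0,0,0,0],[0,0,0,0,0,0],[0,0,0,0,0,0],[0,0,0.008,0,0,0],[0,0,0.018,0,0,0],[0,0,0.023,0,0,0],[0,0,0.023,0,0,0],[0,0,0.015,0,0,0],[0,0,0.008,0,0,0],[0,0,0.004,0,0,0],[0,0,0,0,0,0],[0,0,0,0,0,0]]}' > path.dat && python3 -m inch path.dat; python3 g.py 544 -289 55
```

```text
time_s: 13.33
eef_pos: [548.8, -37.4, 164.3]
eef_rot: [-0.0, 1.0, -0.0, 0.0]
contact_force: [0.3, -0.4, -1.3]
grip_width: 41.8
gripper_force: 60.0
time_s: 14.33
eef_pos: [543.0, -290.0, 162.9]
eef_rot: [0.0, 1.0, 0.0, -0.001]
contact_force: [0.1, 0.1, -2.0]
grip_width: 42.0
gripper_force: 60.0
time_s: 15.33
eef_pos: [544.0, -289.4, 65.4]
eef_rot: [-0.0, 1.0, -0.0, 0.0]
contact_force: [0.4, 0.9, -0.6]
grip_width: 42.1
gripper_force: 60.0
d(target axes) [-0.004  0.424 10.393] d(tool) [ 0.004  0.429 10.392] rot [-0.001  0.001  0.   ] F [ 0.363  0.853 -0.596] w 42.09391939547459 15.3333 [-0.608  0.558 -0.101  0.91   0.    -0.608]
```

To row units: 1 mm is 0.001, 3 mm is 0.003.

```bash
echo '{"moves": [[0,0,0.003,0,0,0],[0,0,0.003,0,0,0],[0,0,0.002,0,0,0],[0,0,0.001,0,0,0],[0,0,0.001,0,0,0],[0,0,0.0005,0,0,0],[0,0,0,0,0,0],[0,0,0,0,0,0]]}' > path.dat && python3 -m inch path.dat
echo '{"moves": [[0,0,0,0,0,0],[0,0,0,0,0,0],[0,0,0,0,0,0],[0,0,0,0,0,0],[0,0,0,0,0,0],[0,0,0,0,0,0]]}' > path.dat && python3 -m inch path.dat 70
echo '{"moves": [[0,0,-0.004,0,0,0],[0,0,-0.01,0,0,0],[0,0,-0.018,0,0,0],[0,0,-0.022,0,0,0],[0,0,-0.025,0,0,0],[0,0,-0.025,0,0,0],[0,0,-0.025,0,0,0],[0,0,-0.02,0,0,0],[0,0,-0.01,0,0,0],[0,0,-0.006,0,0,0]]}' > path.dat && python3 -m inch path.dat 85
python3 g.py 545 0 220
```

```text
time_s: 16.0
eef_pos: [543.7, -289.5, 54.9]
eef_rot: [-0.0, 1.0, -0.0, 0.0]
contact_force: [-1.2, 0.0, 5.2]
grip_width: 42.2
gripper_force: 60.6
time_s: 16.5
eef_pos: [543.5, -289.4, 54.2]
eef_rot: [-0.0, 1.0, 0.0, -0.0]
contact_force: [0.3, 0.4, 0.1]
grip_width: 70.3
gripper_force: 0.0
time_s: 17.33
eef_pos: [544.1, -289.8, 221.4]
eef_rot: [-0.0, 1.0, -0.001, 0.001]
contact_force: [-0.4, 0.2, -0.2]
grip_width: 85.1
gripper_force: 0.0
d(target axes) [ -0.878 289.759   1.369] d(tool) [ -0.947 289.76    0.917] rot [-0.002  0.002  0.   ] F [-0.365  0.208 -0.161] w 85.12239470777747 17.3333 [-0.608  0.457  0.154  1.265  0.    -0.608]
```

```bash
python3 w.py w3; echo '{"moves": [[0,0.007,0,0,0,0],[0,0.017,0,0,0,0],[0,0.027,0,0,0,0],[0,0.034,0,0,0,0],[0,0.035,0,0,0,0],[0,0.035,0,0,0,0],[0,0.034,0,0,0,0],[0,0.032,0,0,0,0],[0,0.029,0,0,0,0],[0,0.022,0,0,0,0],[0,0.012,0,0,0,0],[0,0.006,0,0,0,0]]}' > path.dat && python3 -m inch path.dat 85
echo '{"moves": [[0,0,0,0,0,0],[0,0,0,0,0,0],[0,0,0,0,0,0],[0,0,0,0,0,0],[0,0,0,0,0,0]]}' > path.dat && python3 -m inch path.dat; python3 w.py w4; python3 - <<'E'
import cv2,numpy as np
a=cv2.imread("pics/w3.png"); b=cv2.imread("pics/w4.png")[100:320,200:440]
b=cv2.resize(b,None,fx=2.4,fy=2.4,interpolation=cv2.INTER_CUBIC)
a=cv2.resize(a[:,170:420],(220,352))
c=np.zeros((528,800,3),np.uint8); c[:528,:576]=b; c[:352,580:800]=a; cv2.imwrite("pics/m4.png",c)
E
```

```text
time_s: 18.38
eef_pos: [542.3, 3.1, 218.4]
eef_rot: [-0.001, 1.0, 0.0, -0.001]
contact_force: [-0.1, -0.1, 0.2]
grip_width: 85.0
gripper_force: 0.0
time_s: 18.8
eef_pos: [543.5, -0.3, 219.1]
eef_rot: [0.001, 1.0, -0.0, -0.0]
contact_force: [-0.0, -0.1, 0.8]
grip_width: 85.3
gripper_force: 0.0
```

View pics/m4.png

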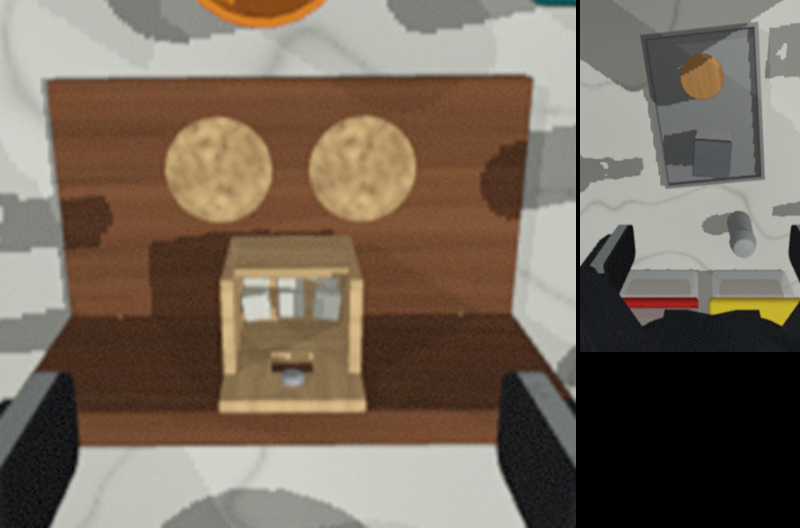

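The jar and tin stand upright in the tray. The box hangs square, with side-wall front tops at (220,278)/(362,278), plate top at (219,403)/(366,403), and cork spots at (219,169)/(362,168).

```bash
python3 - <<'E'
from wp import *
w=W("w4"); f=lambda u,v,z:w((200+u/2.4-.3,100+v/2.4-.3),z)
print("spots",f(219,169,15.5),f(362,168,15.5),"sw",f(220,278,95),f(362,278,95),"plate",f(219,403,120),f(366,403,120),"sw back",f(224,372,95),f(360,372,95))
print("plinth front",f(49,79,15),f(531,77,15),f(62,444,120),f(517,444,120))
E
```

```text
spots [549.8 -36.3] [549.4  39.6] sw [581.2 -29.7] [581.3  32.8] plate [628.8 -29.4] [628.9  33.5] sw back [627.4 -29.3] [627.5  33.2]
plinth front [ 502.8 -121.8] [502.3 124.7] [648.9 -98.5] [649.3 100. ]
```

```bash
echo '{"moves": [[-0.004,0,0,0,0,0],[-0.01,0.001,0,0,0,0],[-0.014,0.001,0.005,0,0,0],[-0.014,0,0.012,0,0,0],[-0.01,0,0.018,0,0,0],[-0.006,0,0.02,0,0,0],[-0.002,0,0.018,0,0,0],[0,0,0.012,0,0,0],[0,0,0.005,0,0,0],[0,0,0,0,0,0],[0,0,0,0,0,0],[0,0,0,0,0,0]]}' > path.dat && python3 -m inch path.dat 85
python3 g.py 604 1.5 58
```

```text
time_s: 19.85
eef_pos: [604.2, 2.5, 130.3]
eef_rot: [-0.0, 1.0, -0.0, 0.001]
contact_force: [-0.8, -0.2, 0.2]
grip_width: 85.1
gripper_force: 0.0
d(target axes) [ 0.171 -1.    72.293] d(tool) [ 0.29  -0.987 72.293] rot [-0.     0.002  0.   ] F [-0.829 -0.198  0.191] w 85.06084554216886 19.85 [-0.117  0.482 -0.049  1.039  0.    -0.117]
```

```bash
echo '{"moves": [[0,-0.001,0.005,0,0,0],[0,0,0.011,0,0,0],[0,0,0.014,0,0,0],[0,0,0.014,0,0,0],[0,0,0.012,0,0,0],[0,0,0.009,0,0,0],[0,0,0.005,0,0,0],[0,0,0.002,0,0,0],[0,0,0,0,0,0],[0,0,0,0,0,0]]}' > path.dat && python3 -m inch path.dat
echo '{"moves": [[0,0,0,0,0,0],[0,0,0,0,0,0],[0,0,0,0,0,0],[0,0,0,0,0,0],[0,0,0,0,0,0],[0,0,0,0,0,0],[0,0,0,0,0,0]]}' > path.dat && python3 -m inch path.dat 0 50; python3 g.py 604 1.5 58
```

```text
time_s: 20.68
eef_pos: [603.9, 1.6, 57.6]
eef_rot: [-0.0, 1.0, -0.0, 0.0]
contact_force: [0.1, 0.5, 0.2]
grip_width: 85.0
gripper_force: 0.0
time_s: 21.27
eef_pos: [603.4, 1.7, 57.2]
eef_rot: [-0.0, 1.0, -0.0, -0.0]
contact_force: [0.1, -0.0, -0.2]
grip_width: 0.7
gripper_force: 0.0
d(target axes) [-0.63  -0.168 -0.769] d(tool) [-0.63  -0.168 -0.769] rot [-0. -0.  0.] F [ 0.15  -0.017 -0.162] w 0.6568358044931986 21.2667 [-0.118  0.545 -0.149  0.877 -0.    -0.119]
```

The fingers closed on nothing, so I need to look.

```bash
python3 - <<'E'
from station import viewer
import cv2,numpy as np
a=viewer.grab_frame("scene")["img"][150:300,240:440];b=viewer.grab_frame("side")["img"][130:280,250:450];w=viewer.grab_frame("wrist")["img"]
r=lambda i:cv2.resize(i,(400,300),interpolation=cv2.INTER_CUBIC)
c=np.zeros((600,800,3),np.uint8);c[:300,:400]=r(a);c[:300,400:]=r(b);c[300:550,:400]=cv2.resize(w,(400,250));cv2.imwrite("pics/m5.png",c)
E
```

```text
(no output)
```

View pics/m5.png

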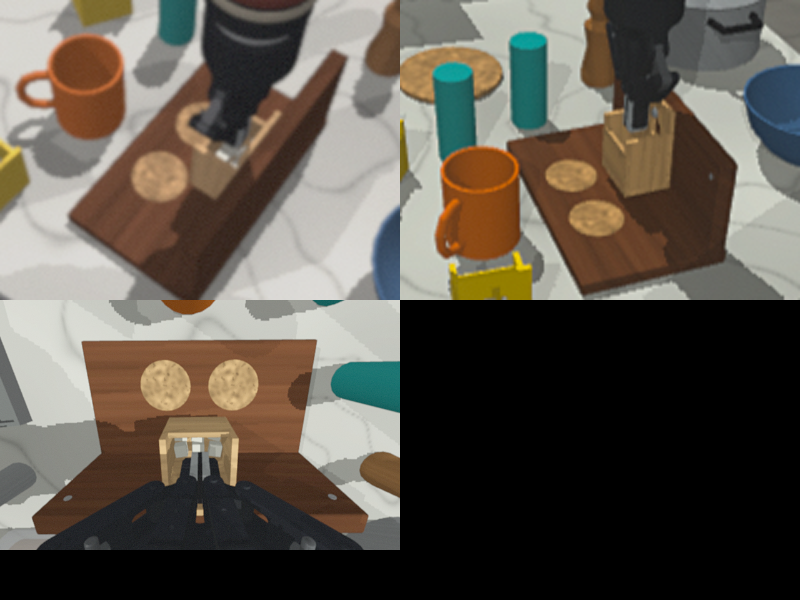

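The fingers shut inside the box, passing over or through the walls. The box still hangs, with no force on the fingers. I'll lift straight out with the fingers shut, then retry with a narrower opening and a staged, gentle close.

The rows are not in the units I measure in: shifts go in m. I convert before sending: -14 mm is -0.014, -12 mm is -0.012.

```bash
echo '{"moves": [[0,0,-0.004,0,0,0],[0,0,-0.008,0,0,0],[0,0,-0.012,0,0,0],[0,0,-0.014,0,0,0],[0,0,-0.014,0,0,0],[0,0,-0.012,0,0,0],[0,0,-0.008,0,0,0],[0,0,-0.004,0,0,0],[0,0,0,0,0,0]]}' > path.dat && python3 -m inch path.dat
echo '{"moves": [[0,0,0,0,0,0],[0,0,0,0,0,0],[0,0,0,0,0,0],[0,0,0,0,0,0],[0,0,0,0,0,0],[0,0,0,0,0,0],[0,0,0,0,0,0]]}' > path.dat && python3 -m inch path.dat 74 25
python3 w.py w6; python3 - <<'E'
import cv2
im=cv2.imread("pics/w6.png")[160:400,180:460]; cv2.imwrite("pics/w6c.png",cv2.resize(im,None,fx=2.5,fy=2.5,interpolation=cv2.INTER_CUBIC))
E
```

```text
time_s: 22.17
eef_pos: [604.0, 1.6, 134.3]
eef_rot: [-0.0, 1.0, -0.0, 0.001]
contact_force: [0.9, 0.3, -0.1]
grip_width: -0.0
gripper_force: 0.0
time_s: 22.75
eef_pos: [603.4, 1.7, 133.1]
eef_rot: [-0.0, 1.0, -0.0, -0.0]
contact_force: [0.1, -0.5, 0.1]
grip_width: 74.3
gripper_force: 0.0
```

View pics/w6c.png

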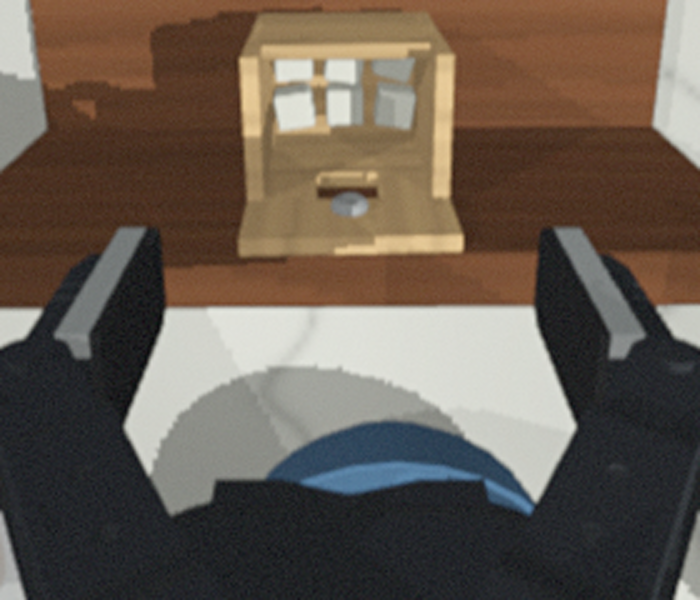

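The box still hangs squarely on the screw, and the open fingers straddle it. Retrying with a gentle close.

```bash
echo '{"moves": [[0,0,0.005,0,0,0],[0,0,0.011,0,0,0],[0,0,0.014,0,0,0],[0,0,0.014,0,0,0],[0,0,0.013,0,0,0],[0,0,0.011,0,0,0],[0,0,0.006,0,0,0],[0,0,0.004,0,0,0],[0,0,0,0,0,0],[0,0,0,0,0,0]]}' > path.dat && python3 -m inch path.dat
echo '{"moves": [[0,0,0,0,0,0],[0,0,0,0,0,0]]}' > path.dat && python3 -m inch path.dat 69 20
echo '{"moves": [[0,0,0,0,0,0],[0,0,0,0,0,0]]}' > path.dat && python3 -m inch path.dat 66
echo '{"moves": [[0,0,0,0,0,0],[0,0,0,0,0,0]]}' > path.dat && python3 -m inch path.dat 64
echo '{"moves": [[0,0,0,0,0,0],[0,0,0,0,0,0]]}' > path.dat && python3 -m inch path.dat 62.5
echo '{"moves": [[0,0,0,0,0,0],[0,0,0,0,0,0]]}' > path.dat && python3 -m inch path.dat 61
echo '{"moves": [[0,0,0,0,0,0],[0,0,0,0,0,0]]}' > path.dat && python3 -m inch path.dat 60
```

```text
time_s: 23.63
eef_pos: [603.7, 1.6, 55.5]
eef_rot: [-0.0, 1.0, -0.0, 0.0]
contact_force: [-0.7, 0.0, 0.2]
grip_width: 73.9
gripper_force: 0.0
time_s: 23.8
eef_pos: [604.0, 1.6, 55.9]
eef_rot: [-0.0, 1.0, -0.0, 0.001]
contact_force: [0.3, -1.3, 0.6]
grip_width: 69.1
gripper_force: 0.0
time_s: 23.97
eef_pos: [603.7, 1.6, 55.6]
eef_rot: [-0.0, 1.0, -0.0, 0.0]
contact_force: [-0.9, 0.3, -0.4]
grip_width: 66.1
gripper_force: 0.0
time_s: 24.13
eef_pos: [603.5, 1.6, 55.3]
eef_rot: [-0.0, 1.0, -0.0, 0.0]
contact_force: [-0.0, 0.2, -0.3]
grip_width: 63.7
gripper_force: 0.0
time_s: 24.3
eef_pos: [603.4, 1.5, 55.2]
eef_rot: [-0.0, 1.0, -0.0, -0.0]
contact_force: [0.4, -0.5, 0.7]
grip_width: 62.2
gripper_force: 0.5
time_s: 24.47
eef_pos: [603.5, 1.6, 55.4]
eef_rot: [-0.0, 1.0, -0.0, 0.0]
contact_force: [-1.2, -0.3, 2.8]
grip_width: 61.5
gripper_force: 9.7
time_s: 24.63
eef_pos: [603.5, 1.5, 55.5]
eef_rot: [-0.0, 1.0, -0.0, 0.0]
contact_force: [-1.9, -0.7, 6.2]
grip_width: 60.4
gripper_force: 20.1
```

```bash
echo '{"moves": [[0,0,0,0,0,0],[0,0,0,0,0,0],[0,0,0,0,0,0]]}' > path.dat && python3 -m inch path.dat 58 26
echo '{"moves": [[0,0,-0.001,0,0,0],[0,0,-0.002,0,0,0],[0,0,-0.003,0,0,0],[0,0,-0.004,0,0,0],[0,0,-0.004,0,0,0],[0,0,-0.003,0,0,0],[0,0,-0.0015,0,0,0],[0,0,-0.0005,0,0,0],[0,0,0,0,0,0],[0,0,0,0,0,0]]}' > path.dat && python3 -m inch path.dat; python3 g.py 603.5 1.5 74.5; python3 w.py w7;python3 - <<'E'
import cv2
im=cv2.imread("pics/w7.png")[160:400,180:460]; cv2.imwrite("pics/w7c.png",cv2.resize(im,None,fx=2.5,fy=2.5,interpolation=cv2.INTER_CUBIC))
E
```

```text
time_s: 24.88
eef_pos: [603.5, 1.5, 55.6]
eef_rot: [-0.0, 1.0, -0.0, 0.0]
contact_force: [-2.5, -1.1, 6.9]
grip_width: 59.4
gripper_force: 26.6
time_s: 25.72
eef_pos: [603.4, 1.6, 74.1]
eef_rot: [-0.0, 1.0, -0.0, -0.0]
contact_force: [0.1, 0.0, -0.2]
grip_width: 58.1
gripper_force: 0.0
d(target axes) [-0.114 -0.147 -0.367] d(tool) [-0.114 -0.147 -0.367] rot [-0. -0.  0.] F [ 0.145  0.043 -0.165] w 58.10029663903444 25.7167 [-0.118  0.529 -0.128  0.914 -0.    -0.119]
```

View pics/w7c.png

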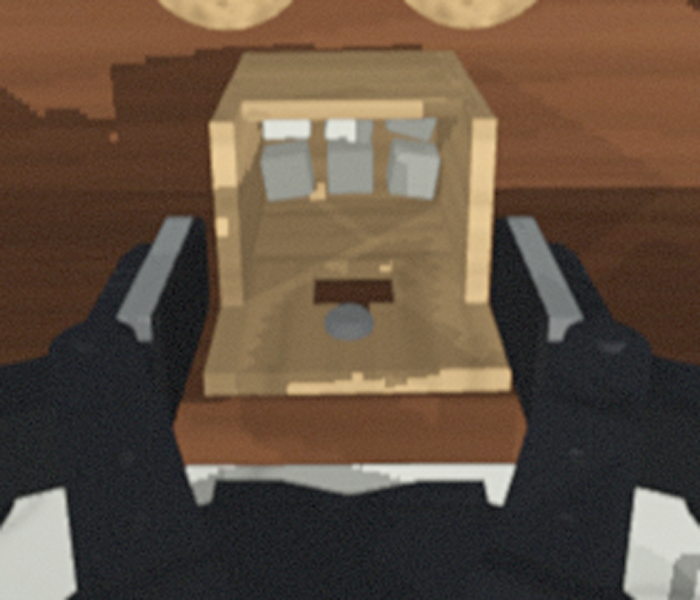

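The pads slipped off and the box still hangs. I need to find where the pads really are relative to the walls, so I'll project the tool points.

```bash
python3 - <<'E'
from wp import *
f=np.load("w7.npz"); Ti=np.linalg.inv(f["T"]); K=f["mtx"]
def pt(X):
    c=Ti[:3,:3]@X+Ti[:3,3]; u=np.array([K[0,0]*c[0]/-c[2]+K[0,2],K[1,1]*c[1]/c[2]+K[1,2]]); return ((u-[180,160])*2.5).round()
for y in(-29,29):
  for x in(11,-11):
    for z in(0,-7,-13,-20,-40): print(x,y,z,pt(np.array([x,y,z])))
M=np.eye(4); M[:3,:3]=R.from_quat(f["rot"]).as_matrix(); M[:3,3]=f["pos"]; Mi=np.linalg.inv(M)
for n,X in dict(swL=[579,-29.5,95],swR=[579,32.5,95],plL=[629,-29.5,120],plR=[629,32.5,120],swbL=[624,-29.5,95],screw=[621.5,1.5,104]).items(): print(n,pt((Mi@np.r_[X,1])[:3]))
E
```

```text
11 -29 0 [231. 135.]
11 -29 -7 [226. 145.]
11 -29 -13 [222. 154.]
11 -29 -20 [217. 166.]
11 -29 -40 [201. 206.]
-11 -29 0 [235. 215.]
-11 -29 -7 [231. 228.]
-11 -29 -13 [227. 239.]
-11 -29 -20 [222. 254.]
-11 -29 -40 [207. 303.]
11 29 0 [464. 134.]
11 29 -7 [469. 145.]
11 29 -13 [473. 154.]
11 29 -20 [477. 166.]
11 29 -40 [494. 206.]
-11 29 0 [460. 215.]
-11 29 -7 [464. 227.]
-11 29 -13 [468. 239.]
-11 29 -20 [473. 254.]
-11 29 -40 [488. 302.]
swL [203. 111.]
swR [490. 111.]
plL [196. 380.]
plR [498. 380.]
swbL [215. 292.]
screw [347. 305.]
```

The pad tips show at about 47 mm behind the reported TCP (2.12 px/mm, so depth 144 and tool z ≈ -47). So the fingers only grazed the wall tops, and I must go about 40 mm deeper for a real grip. I'll reopen and descend in checked steps.

```bash
echo '{"moves": [[0,0,-0.004,0,0,0],[0,0,-0.008,0,0,0],[0,0,-0.004,0,0,0],[0,0,0,0,0,0],[0,0,0,0,0,0],[0,0,0,0,0,0]]}' > path.dat && python3 -m inch path.dat 78 30
echo '{"moves": [[0,0,0.005,0,0,0],[0,0,0.008,0,0,0],[0,0,0.008,0,0,0],[0,0,0.008,0,0,0],[0,0,0.005,0,0,0],[0,0,0.002,0,0,0],[0,0,0,0,0,0],[0,0,0,0,0,0]]}' > path.dat && python3 -m inch path.dat
echo '{"moves": [[0,0,0.003,0,0,0],[0,0,0.005,0,0,0],[0,0,0.005,0,0,0],[0,0,0.005,0,0,0],[0,0,0.003,0,0,0],[0,0,0.001,0,0,0],[0,0,0,0,0,0],[0,0,0,0,0,0]]}' > path.dat && python3 -m inch path.dat; python3 w.py w8;python3 - <<'E'
import cv2,numpy as np
from station import viewer
b=viewer.grab_frame("side")["img"][130:250,320:440]
im=cv2.imread("pics/w8.png")[160:400,180:460]; c=np.zeros((600,800,3),np.uint8); c[:360,:420]=cv2.resize(im,(420,360)); c[:380,420:]=cv2.resize(b,(380,380),interpolation=cv2.INTER_CUBIC)
cv2.imwrite("pics/m8.png",c[:380])
E
```

```text
time_s: 26.27
eef_pos: [603.5, 1.6, 90.2]
eef_rot: [-0.0, 1.0, -0.0, 0.0]
contact_force: [-0.4, -0.4, -0.4]
grip_width: 78.1
gripper_force: 0.0
time_s: 26.93
eef_pos: [603.5, 1.7, 54.1]
eef_rot: [-0.0, 1.0, 0.0, -0.0]
contact_force: [0.4, -1.0, -0.7]
grip_width: 78.1
gripper_force: 0.0
time_s: 27.6
eef_pos: [603.5, 1.7, 32.2]
eef_rot: [-0.0, 1.0, -0.0, 0.0]
contact_force: [-0.7, -0.3, -0.1]
grip_width: 78.0
gripper_force: 0.0
```

View pics/m8.png

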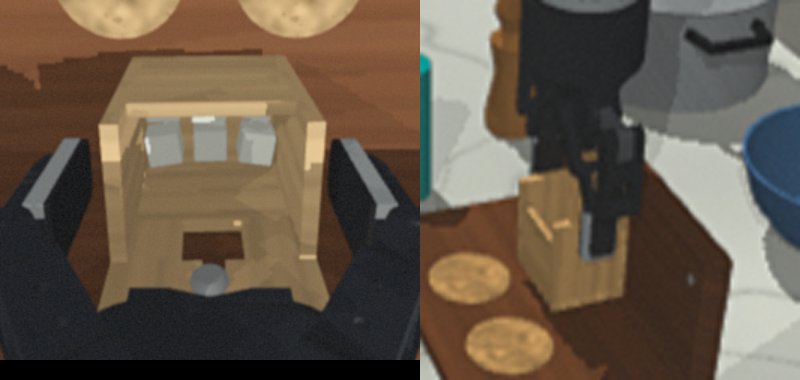

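Now the fingers reach halfway down the side walls: tip at (597,255) in the side crop, box hanging undisturbed. Closing in stages.

```bash
echo '{"moves": [[0,0,0,0,0,0],[0,0,0,0,0,0],[0,0,0,0,0,0]]}' > path.dat && python3 -m inch path.dat 67 20
echo '{"moves": [[0,0,0,0,0,0],[0,0,0,0,0,0],[0,0,0,0,0,0]]}' > path.dat && python3 -m inch path.dat 62
echo '{"moves": [[0,0,0,0,0,0],[0,0,0,0,0,0],[0,0,0,0,0,0],[0,0,0,0,0,0]]}' > path.dat && python3 -m inch path.dat 40 35
echo '{"moves": [[0,0,-0.001,0,0,0],[0,0,-0.002,0,0,0],[0,0,-0.003,0,0,0],[0,0,-0.004,0,0,0],[0,0,-0.004,0,0,0],[0,0,-0.003,0,0,0],[0,0,-0.0015,0,0,0],[0,0,-0.0005,0,0,0],[0,0,0,0,0,0],[0,0,0,0,0,0]]}' > path.dat && python3 -m inch path.dat; python3 g.py 603.5 1.5 51
```

```text
time_s: 27.95
eef_pos: [603.6, 1.6, 32.4]
eef_rot: [-0.0, 1.0, -0.0, 0.0]
contact_force: [-0.2, 0.6, -0.3]
grip_width: 67.1
gripper_force: 0.0
time_s: 28.2
eef_pos: [603.5, 1.5, 32.4]
eef_rot: [-0.0, 1.0, -0.0, 0.0]
contact_force: [-1.6, -0.5, 2.1]
grip_width: 62.4
gripper_force: 9.8
time_s: 28.53
eef_pos: [603.5, 1.6, 32.4]
eef_rot: [-0.0, 1.0, -0.0, 0.0]
contact_force: [-2.3, -0.6, 5.7]
grip_width: 61.5
gripper_force: 37.3
time_s: 29.37
eef_pos: [603.5, 1.6, 51.2]
eef_rot: [-0.0, 1.0, 0.0, 0.0]
contact_force: [-0.2, -0.2, -0.7]
grip_width: 61.4
gripper_force: 38.3
d(target axes) [-0.014 -0.144  0.153] d(tool) [-0.014 -0.144  0.153] rot [0. 0. 0.] F [-0.163 -0.212 -0.748] w 61.376801764086316 29.3667 [-0.118  0.551 -0.156  0.864  0.    -0.119]
```

To row units: 3 mm is 0.003, 6 mm is 0.006.

```bash
echo '{"moves": [[0.001,0,0,0,0,0],[0.002,0,0,0,0,0],[0.004,0,0,0,0,0],[0.006,0,0,0,0,0],[0.006,0,0,0,0,0],[0.006,0,0,0,0,0],[0.003,0,0,0,0,0],[0.002,0,0,0,0,0],[0,0,0,0,0,0],[0,0,0,0,0,0]]}' > path.dat && python3 -m inch path.dat
echo '{"moves": [[0,0,-0.003,0,0,0],[0,0,-0.008,0,0,0],[0,0,-0.014,0,0,0],[0,0,-0.018,0,0,0],[0,0,-0.018,0,0,0],[0,0,-0.016,0,0,0],[0,0,-0.012,0,0,0],[0,0,-0.008,0,0,0],[0,0,-0.003,0,0,0],[0,0,0,0,0,0],[0,0,0,0,0,0]]}' > path.dat && python3 -m inch path.dat; python3 g.py 475 260 151
```

```text
time_s: 30.2
eef_pos: [573.6, 1.6, 51.4]
eef_rot: [-0.0, 1.0, -0.0, 0.0]
contact_force: [0.3, -0.8, -1.9]
grip_width: 61.3
gripper_force: 38.3
time_s: 31.12
eef_pos: [573.2, 1.7, 150.8]
eef_rot: [-0.0, 1.0, 0.0, -0.0]
contact_force: [-0.0, 0.7, -1.9]
grip_width: 61.4
gripper_force: 38.4
d(target axes) [ 98.176 258.308  -0.238] d(tool) [ 98.125 258.328  -0.151] rot [ 0.    -0.001  0.   ] F [-0.018  0.675 -1.853] w 61.43034309477336 31.1167 [-0.125  0.412 -0.105  1.055  0.    -0.125]
```

To row units: 18 mm is 0.018, 13 mm is 0.013.

```bash
echo '{"moves": [[0.003,0.006,0,0,0,0],[0.006,0.012,0,0,0,0],[0.01,0.018,0,0,0,0],[0.012,0.022,0,0,0,0],[0.014,0.026,0,0,0,0],[0.014,0.027,0,0,0,0],[0.013,0.025,0,0,0,0],[0.011,0.022,0,0,0,0],[0.008,0.015,0,0,0,0],[0.005,0.01,0,0,0,0],[0.002,0.005,0,0,0,0],[0,0,0,0,0,0]]}' > path.dat && python3 -m inch path.dat
echo '{"moves": [[0,0,0,0,0,0],[0,0,0,0,0,0],[0,0,0,0,0,0],[0,0,0,0,0,0]]}' > path.dat && python3 -m inch path.dat; python3 w.py w9
```

```text
time_s: 32.12
eef_pos: [474.7, 190.5, 151.1]
eef_rot: [-0.001, 1.0, 0.0, -0.0]
contact_force: [0.4, -0.2, -2.0]
grip_width: 61.1
gripper_force: 38.5
time_s: 32.45
eef_pos: [475.8, 188.9, 151.1]
eef_rot: [0.001, 1.0, -0.0, -0.0]
contact_force: [0.3, 0.1, -1.8]
grip_width: 61.4
gripper_force: 38.5
```

View pics/w9.png

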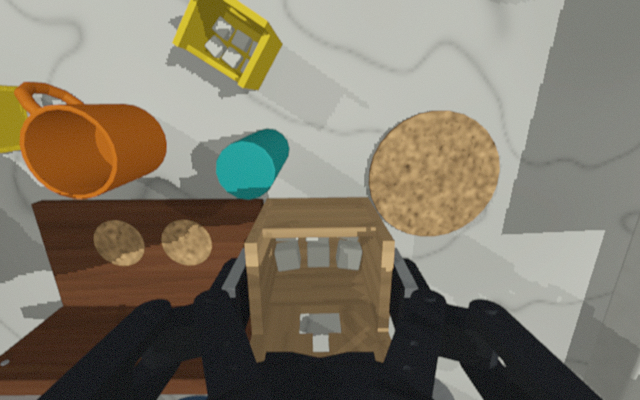

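The box is held upright. The trivet spans columns 369–500 and rows 110–237, centred near (434.5,173.5).

```bash
python3 - <<'E'
from wp import *
w=W("w9"); print(w((434.5,173.5),8),w((369,175),8),w((500,171),8),w((434,110),8),w((434,237),8))
w1=W("w1");
ps=np.array([w(p,8) for p in((369,175),(500,171),(440,110),(430,237))]); print(cv2.minEnclosingCircle(ps.astype(np.float32)))
print("front wall outer top", w((247,245),214),w((392,245),214), "front top",w((320,231),199))
E
python3 g.py 475 305 151
```

```text
[472.7 313. ] [474.3 242.6] [470.1 382.9] [407.1 305. ] [547.5 321. ]
((477.22576904296875, 312.90045166015625), 70.36141204833984)
front wall outer top [454.7 159.3] [454.9 219.2] front top [455.1 189.5]
d(target axes) [  0.708 115.951   0.147] d(tool) [  0.808 115.95    0.135] rot [-0.    -0.    -0.001] F [ 0.39   0.132 -1.996] w 61.4685732658509 32.5 [ 0.235  0.299 -0.272  1.    -0.     0.236]
```

To row units: 10 mm is 0.01, 4 mm is 0.004.

```bash
echo '{"moves": [[0.001,0.004,0,0,0,0],[0.001,0.01,0,0,0,0],[0,0.016,0,0,0,0],[0,0.02,0,0,0,0],[0,0.02,0,0,0,0],[0,0.018,0,0,0,0],[0,0.014,0,0,0,0],[0,0.01,0,0,0,0],[0,0.006,0,0,0,0],[0,0.0035,0,0,0,0],[0,0,0,0,0,0],[0,0,0,0,0,0]]}' > path.dat && python3 -m inch path.dat
echo '{"moves": [[0,0,0,0,0,0],[0,0,0.008,0,0,0],[0,0,0.016,0,0,0],[0,0,0.022,0,0,0],[0,0,0.022,0,0,0],[0,0,0.02,0,0,0],[0,0,0.016,0,0,0],[0,0,0.012,0,0,0],[0,0,0.008,0,0,0],[0,0,0.004,0,0,0],[0,0,0,0,0,0],[0,0,0,0,0,0]]}' > path.dat && python3 -m inch path.dat; python3 g.py 473.5 310.5 10.2
```

```text
time_s: 33.5
eef_pos: [473.4, 310.7, 151.1]
eef_rot: [0.0, 1.0, -0.0, -0.0]
contact_force: [0.4, 0.3, -1.9]
grip_width: 61.6
gripper_force: 38.5
time_s: 34.5
eef_pos: [473.7, 311.1, 23.5]
eef_rot: [-0.0, 1.0, 0.0, 0.0]
contact_force: [-0.1, 0.1, -2.1]
grip_width: 61.3
gripper_force: 38.5
d(target axes) [ 0.172 -0.601 13.339] d(tool) [ 0.177 -0.603 13.339] rot [0. 0. 0.] F [-0.128  0.128 -2.123] w 61.25680069048335 34.5 [ 0.452  0.522 -0.295  0.753 -0.     0.452]
```

```bash
echo '{"moves": [[0,-0.0005,0.003,0,0,0],[0,0,0.003,0,0,0],[0,0,0.003,0,0,0],[0,0,0.002,0,0,0],[0,0,0.001,0,0,0],[0,0,0.001,0,0,0],[0,0,0,0,0,0],[0,0,0,0,0,0]]}' > path.dat && python3 -m inch path.dat
echo '{"moves": [[0,0,0.0005,0,0,0],[0,0,0.0005,0,0,0],[0,0,0,0,0,0],[0,0,0,0,0,0]]}' > path.dat && python3 -m inch path.dat
```

```text
time_s: 35.17
eef_pos: [474.5, 310.4, 11.5]
eef_rot: [0.0, 1.0, -0.0, 0.001]
contact_force: [-0.4, -4.8, 11.3]
grip_width: 61.7
gripper_force: 37.2
time_s: 35.5
eef_pos: [474.6, 310.2, 11.2]
eef_rot: [0.0, 1.0, -0.0, 0.001]
contact_force: [-3.0, -8.1, 19.9]
grip_width: 61.7
gripper_force: 37.5
```

To row units: -0.8 mm is -0.0008.

```bash
echo '{"moves": [[0,0,-0.0008,0,0,0],[0,0,0,0,0,0],[0,0,0,0,0,0]]}' > path.dat && python3 -m inch path.dat
echo '{"moves": [[0,0,0,0,0,0],[0,0,0,0,0,0],[0,0,0,0,0,0],[0,0,0,0,0,0],[0,0,0,0,0,0]]}' > path.dat && python3 -m inch path.dat 80
echo '{"moves": [[0,0,-0.004,0,0,0],[0,0,-0.01,0,0,0],[0,0,-0.018,0,0,0],[0,0,-0.022,0,0,0],[0,0,-0.022,0,0,0],[0,0,-0.022,0,0,0],[0,0,-0.02,0,0,0],[0,0,-0.014,0,0,0],[0,0,-0.008,0,0,0],[0,0,-0.004,0,0,0],[0,0,0,0,0,0],[0,0,0,0,0,0]]}' > path.dat && python3 -m inch path.dat
echo '{"moves": [[0,-0.004,0,0,0,0],[0,-0.01,0,0,0,0],[0,-0.016,0,0,0,0],[0,-0.02,0,0,0,0],[0,-0.02,0,0,0,0],[0,-0.018,0,0,0,0],[0,-0.014,0,0,0,0],[0,-0.01,0,0,0,0],[0,-0.006,0,0,0,0],[0,-0.003,0,0,0,0],[0,0,0,0,0,0],[0,0,0,0,0,0]]}' > path.dat && python3 -m inch path.dat; python3 w.py w10
```

```text
time_s: 35.75
eef_pos: [474.5, 310.2, 11.3]
eef_rot: [0.0, 1.0, -0.0, 0.001]
contact_force: [-0.6, -5.4, 11.8]
grip_width: 61.7
gripper_force: 37.9
time_s: 36.17
eef_pos: [473.3, 310.7, 9.8]
eef_rot: [-0.0, 1.0, -0.0, -0.0]
contact_force: [-0.0, -0.5, -0.7]
grip_width: 79.8
gripper_force: 0.0
time_s: 37.17
eef_pos: [473.0, 310.5, 153.5]
eef_rot: [-0.0, 1.0, -0.0, -0.0]
contact_force: [-0.0, 0.4, -0.1]
grip_width: 80.3
gripper_force: 0.0
time_s: 38.17
eef_pos: [473.4, 189.9, 153.9]
eef_rot: [-0.0, 1.0, 0.0, -0.0]
contact_force: [0.4, -0.1, -0.1]
grip_width: 79.9
gripper_force: 0.0
```

View pics/w10.png

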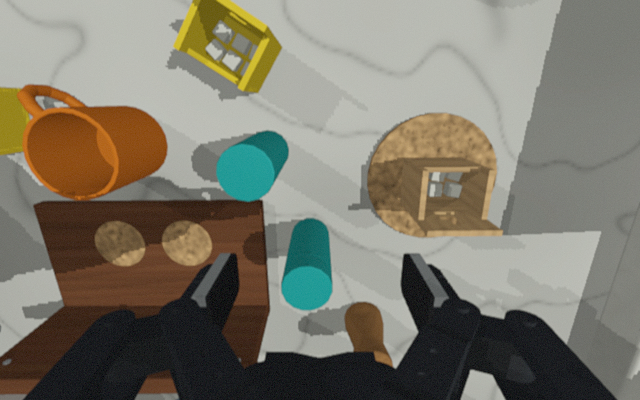

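```bash
python3 - <<'E'
from wp import *
w=W("w10"); print("trivet",[w(p,8) for p in((367,178),(498,172),(440,112),(400,232))])
print("sw front",w((418,163),73),w((495,160),73),"plate back top",w((415,237),98),w((503,234),98),"bottom front left",w((401,163),8))
from h import *
E
python3 - <<'E'
import cv2
im=cv2.imread("pics/w10.png")[100:250,350:520]; cv2.imwrite("pics/w10c.png",cv2.resize(im,None,fx=4,fy=4,interpolation=cv2.INTER_CUBIC))
E
```

```text
trivet [array([475.9, 242.1]), array([469.3, 383.7]), array([406.7, 313.3]), array([540. , 283.2])]
sw front [446.5 274.7] [444.  340.3] plate back top [504.3 270.2] [501.6 343.4] bottom front left [459.3 277.8]
```

View pics/w10c.png

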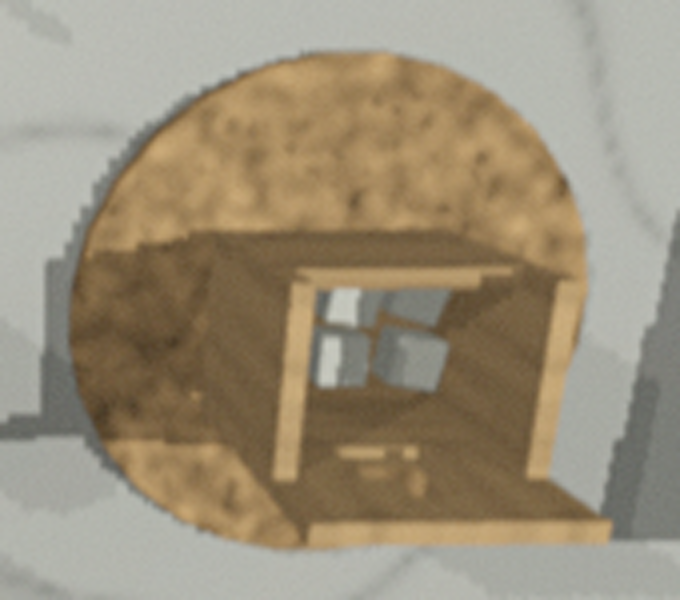

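I've now used up my picture views (one over the 14, an oversight), so from here I use numbers only. In this crop the box stands upright on the cork, with wall fronts at (290,283)/(583,283), plate rear top at (308,545)/(611,543) and bottom front-left at (212,235).

```bash
python3 - <<'E'
from wp import *
w=W("w10"); f=lambda u,v,z:w((350+u/4-.375,100+v/4-.375),z)
print("sw",f(290,283,73),f(583,283,73),"plate",f(308,545,98),f(611,543,98),"bfl",f(212,235,8))
ps=np.array([f(u,v,8) for u,v in((72,330),(588,270),(350,52),(100,235),(120,470),(560,190),(200,105),(500,105),(270,547))])
r=least_squares(lambda p:np.hypot(*(ps-p[:2]).T)-70,[475,310]); print(r.x,r.fun)
E
python3 g.py 454 -299 160
```

```text
sw [453.  278.9] [453.  342.2] plate [503.3 279.8] [502.9 343.1] bfl [454.3 279.1]
[478.07646875 312.80212971] [-0.15581044 -0.05051465  0.81722075 -2.098959   -0.48619822 -2.58778458
 -0.11882635 -1.01530677 -1.9514015 ]
d(target axes) [  19.413 -489.081   -6.053] d(tool) [  19.73  -489.067   -6.147] rot [ 0.    -0.     0.001] F [-0.058 -0.62  -0.381] w 80.11219143007092 38.2167 [ 0.238  0.293 -0.272  1.005  0.     0.238]
```

The box is within about 2 mm of the trivet's centre, so now I return the jar.

To row units: -5 mm is -0.005, 2 mm is 0.002.

```bash
echo '{"moves": [[0,-0.005,0,0,0,0],[0,-0.012,0,0,0,0],[0,-0.022,0,0,0,0],[0.001,-0.03,0,0,0,0],[0.001,-0.034,0,0,0,0],[0.002,-0.036,0,0,0,0],[0.002,-0.036,0,0,0,0],[0.002,-0.036,0,0,0,0],[0.002,-0.036,0,0,0,0],[0.002,-0.036,0,0,0,0],[0.002,-0.036,0,0,0,0],[0.002,-0.036,0,0,0,0]]}' > path.dat && python3 -m inch path.dat 68
echo '{"moves": [[0.001,-0.034,0,0,0,0],[0.001,-0.032,0,0,0,0],[0.001,-0.028,0,0,0,0],[0,-0.02,0,0,0,0],[0,-0.012,0,0,0,0],[0,-0.006,0,0,0,0],[0,-0.003,0,0,0,0],[0,0,0,0,0,0],[0,0,0,0,0,0],[0,0,0,0,0,0],[0,0,0,0,0,0]]}' > path.dat && python3 -m inch path.dat; python3 g.py 453.9 -299.6 48
```

```text
time_s: 39.22
eef_pos: [456.6, -167.6, 154.1]
eef_rot: [-0.0, 1.0, -0.0, 0.0]
contact_force: [2.0, 0.2, -0.2]
grip_width: 67.9
gripper_force: 0.0
time_s: 40.13
eef_pos: [454.7, -299.5, 154.1]
eef_rot: [-0.001, 1.0, 0.0, 0.0]
contact_force: [0.8, 0.3, -0.9]
grip_width: 67.7
gripper_force: 0.0
d(target axes) [  0.753  -0.103 106.144] d(tool) [  0.758  -0.112 106.144] rot [0.    0.    0.001] F [ 0.766  0.286 -0.909] w 67.7389365137685 40.1333 [-0.717  0.356 -0.181  1.034  0.    -0.718]
```

To row units: 17 mm is 0.017, 16 mm is 0.016.

```bash
echo '{"moves": [[0,0,0.006,0,0,0],[0,0,0.013,0,0,0],[0,0,0.016,0,0,0],[0,0,0.017,0,0,0],[0,0,0.016,0,0,0],[0,0,0.014,0,0,0],[0,0,0.011,0,0,0],[0,0,0.008,0,0,0],[0,0,0.005,0,0,0],[0,0,0,0,0,0],[0,0,0,0,0,0]]}' > path.dat && python3 -m inch path.dat
echo '{"moves": [[0,0,0,0,0,0],[0,0,0,0,0,0],[0,0,0,0,0,0],[0,0,0,0,0,0],[0,0,0,0,0,0],[0,0,0,0,0,0],[0,0,0,0,0,0]]}' > path.dat && python3 -m inch path.dat 0 50
echo '{"moves": [[0,0,-0.004,0,0,0],[0,0,-0.01,0,0,0],[0,0,-0.018,0,0,0],[0,0,-0.022,0,0,0],[0,0,-0.022,0,0,0],[0,0,-0.022,0,0,0],[0,0,-0.018,0,0,0],[0,0,-0.012,0,0,0],[0,0,-0.006,0,0,0],[0,0,0,0,0,0],[0,0,0,0,0,0]]}' > path.dat && python3 -m inch path.dat; python3 g.py 549 40.5 182
```

```text
time_s: 41.05
eef_pos: [454.6, -300.3, 48.1]
eef_rot: [-0.0, 1.0, -0.0, 0.0]
contact_force: [0.0, 0.5, 0.2]
grip_width: 67.9
gripper_force: 0.0
time_s: 41.63
eef_pos: [455.0, -300.6, 48.9]
eef_rot: [-0.0, 1.0, -0.0, 0.001]
contact_force: [-0.1, 2.4, 5.3]
grip_width: 42.9
gripper_force: 50.3
time_s: 42.55
eef_pos: [454.3, -300.3, 181.8]
eef_rot: [-0.0, 1.0, 0.0, -0.0]
contact_force: [-0.0, 0.3, -2.9]
grip_width: 43.0
gripper_force: 51.2
d(target axes) [-94.658 340.79   -0.153] d(tool) [-94.705 340.777  -0.147] rot [ 0. -0.  0.] F [-0.008  0.308 -2.882] w 43.047609928395836 42.55 [-0.718  0.338 -0.132  1.102 -0.    -0.718]
```

To row units: -10 mm is -0.01, 5 mm is 0.005.

```bash
echo '{"moves": [[-0.002,0.005,0,0,0,0],[-0.004,0.012,0,0,0,0],[-0.006,0.022,0,0,0,0],[-0.009,0.031,0,0,0,0],[-0.01,0.035,0,0,0,0],[-0.01,0.035,0,0,0,0],[-0.01,0.035,0,0,0,0],[-0.01,0.035,0,0,0,0],[-0.01,0.035,0,0,0,0],[-0.01,0.035,0,0,0,0],[-0.007,0.028,0,0,0,0],[-0.004,0.016,0,0,0,0]]}' > path.dat && python3 -m inch path.dat
echo '{"moves": [[-0.003,0.01,0,0,0,0],[0,0.006,0,0,0,0],[0,0.001,0,0,0,0],[0,0,0,0,0,0],[0,0,0,0,0,0],[0,0,0,0,0,0]]}' > path.dat && python3 -m inch path.dat
echo '{"moves": [[0,0,0.006,0,0,0],[0,0,0.012,0,0,0],[0,0,0.018,0,0,0],[0,0,0.02,0,0,0],[0,0,0.02,0,0,0],[0,0,0.016,0,0,0],[0,0,0.012,0,0,0],[0,0,0.008,0,0,0],[0,0,0.004,0,0,0],[0,0,0,0,0,0],[0,0,0,0,0,0]]}' > path.dat && python3 -m inch path.dat; python3 g.py 549.8 40.5 58.5
```

```text
time_s: 43.55
eef_pos: [546.0, 28.0, 181.2]
eef_rot: [-0.002, 1.0, 0.001, -0.001]
contact_force: [-0.5, -1.1, -3.6]
grip_width: 43.1
gripper_force: 51.4
time_s: 44.05
eef_pos: [549.3, 39.6, 182.0]
eef_rot: [0.001, 1.0, -0.0, -0.0]
contact_force: [-0.9, 0.4, -3.3]
grip_width: 42.5
gripper_force: 51.4
time_s: 44.97
eef_pos: [549.8, 40.5, 66.4]
eef_rot: [0.0, 1.0, -0.0, 0.0]
contact_force: [0.3, 0.2, -2.9]
grip_width: 42.5
gripper_force: 51.4
d(target axes) [-0.049  0.04   7.886] d(tool) [-0.045  0.04   7.886] rot [-0.     0.001 -0.   ] F [ 0.32   0.171 -2.924] w 42.47990700767822 44.9667 [-0.059  0.448 -0.29   0.832  0.    -0.059]
```

```bash
echo '{"moves": [[0,0,0.002,0,0,0],[0,0,0.002,0,0,0],[0,0,0.002,0,0,0],[0,0,0.001,0,0,0],[0,0,0.0007,0,0,0],[0,0,0.0005,0,0,0],[0,0,0,0,0,0],[0,0,0,0,0,0]]}' > path.dat && python3 -m inch path.dat
```

```text
time_s: 45.63
eef_pos: [550.0, 40.7, 58.9]
eef_rot: [-0.0, 1.0, -0.0, 0.001]
contact_force: [-2.5, 1.3, 8.4]
grip_width: 43.0
gripper_force: 52.7
```

To row units: -20 mm is -0.02, -10 mm is -0.01.

```bash
echo '{"moves": [[0,0,0,0,0,0],[0,0,0,0,0,0],[0,0,0,0,0,0],[0,0,0,0,0,0],[0,0,0,0,0,0]]}' > path.dat && python3 -m inch path.dat 64
echo '{"moves": [[0,0,-0.004,0,0,0],[0,0,-0.01,0,0,0],[0,0,-0.018,0,0,0],[0,0,-0.02,0,0,0],[0,0,-0.02,0,0,0],[0,0,-0.018,0,0,0],[0,0,-0.01,0,0,0],[0,0,-0.004,0,0,0],[0,0,0,0,0,0],[0,0,0,0,0,0]]}' > path.dat && python3 -m inch path.dat
echo '{"moves": [[0,-0.007,0,0,0,0],[0,-0.017,0,0,0,0],[0,-0.027,0,0,0,0],[0.001,-0.034,0,0,0,0],[0.001,-0.036,0,0,0,0],[0.001,-0.036,0,0,0,0],[0.001,-0.036,0,0,0,0],[0.001,-0.034,0,0,0,0],[0.001,-0.032,0,0,0,0],[0,-0.027,0,0,0,0],[0,-0.02,0,0,0,0],[0,-0.013,0,0,0,0]]}' > path.dat && python3 -m inch path.dat
echo '{"moves": [[0,-0.007,0,0,0,0],[0,-0.004,0,0,0,0],[0,0,0,0,0,0],[0,0,0,0,0,0],[0,0,0,0,0,0],[0,0,0,0,0,0]]}' > path.dat && python3 -m inch path.dat 72; python3 g.py 543.6 -289.5 36
```

```text
time_s: 46.05
eef_pos: [549.5, 40.6, 57.8]
eef_rot: [-0.0, 1.0, -0.0, -0.0]
contact_force: [1.0, -0.7, -0.4]
grip_width: 63.7
gripper_force: 0.0
time_s: 46.88
eef_pos: [549.1, 40.6, 161.3]
eef_rot: [-0.0, 1.0, 0.0, -0.0]
contact_force: [0.5, -0.2, -0.9]
grip_width: 64.2
gripper_force: 0.0
time_s: 47.88
eef_pos: [542.4, -280.8, 160.5]
eef_rot: [0.001, 1.0, 0.0, -0.001]
contact_force: [0.4, 0.9, -0.0]
grip_width: 63.9
gripper_force: 0.0
time_s: 48.38
eef_pos: [543.7, -288.4, 162.0]
eef_rot: [-0.001, 1.0, 0.0, 0.0]
contact_force: [-0.3, 0.3, 0.4]
grip_width: 72.0
gripper_force: 0.0
d(target axes) [  0.084  -1.132 125.964] d(tool) [  0.092  -1.144 125.964] rot [0.    0.    0.001] F [-0.274  0.33   0.353] w 72.04589439630011 48.3833 [-0.606  0.484  0.041  1.128  0.    -0.608]
```

To row units: 20 mm is 0.02, 18 mm is 0.018.

```bash
echo '{"moves": [[0,-0.001,0.006,0,0,0],[0,0,0.013,0,0,0],[0,0,0.018,0,0,0],[0,0,0.02,0,0,0],[0,0,0.02,0,0,0],[0,0,0.018,0,0,0],[0,0,0.014,0,0,0],[0,0,0.01,0,0,0],[0,0,0.006,0,0,0],[0,0,0,0,0,0],[0,0,0,0,0,0]]}' > path.dat && python3 -m inch path.dat
echo '{"moves": [[0,0,0,0,0,0],[0,0,0,0,0,0],[0,0,0,0,0,0],[0,0,0,0,0,0],[0,0,0,0,0,0],[0,0,0,0,0,0],[0,0,0,0,0,0]]}' > path.dat && python3 -m inch path.dat 0 50
echo '{"moves": [[0,0,-0.004,0,0,0],[0,0,-0.01,0,0,0],[0,0,-0.018,0,0,0],[0,0,-0.022,0,0,0],[0,0,-0.022,0,0,0],[0,0,-0.018,0,0,0],[0,0,-0.012,0,0,0],[0,0,-0.006,0,0,0],[0,0,0,0,0,0],[0,0,0,0,0,0]]}' > path.dat && python3 -m inch path.dat; python3 g.py 549.1 -37.4 149
```

```text
time_s: 49.3
eef_pos: [543.7, -290.4, 37.1]
eef_rot: [-0.0, 1.0, -0.0, 0.0]
contact_force: [0.2, 0.6, 1.6]
grip_width: 71.7
gripper_force: 0.0
time_s: 49.88
eef_pos: [544.2, -290.7, 38.1]
eef_rot: [-0.0, 1.0, -0.0, 0.001]
contact_force: [-0.9, 0.9, 5.3]
grip_width: 43.4
gripper_force: 49.8
time_s: 50.72
eef_pos: [543.4, -290.3, 148.8]
eef_rot: [-0.0, 1.0, -0.0, 0.0]
contact_force: [-0.4, 0.1, -1.4]
grip_width: 43.6
gripper_force: 49.9
d(target axes) [ -5.67  252.947  -0.229] d(tool) [ -5.713 252.946  -0.241] rot [-0.  0.  0.] F [-0.449  0.082 -1.424] w 43.56331891790031 50.7167 [-0.609  0.493  0.02   1.098 -0.    -0.609]
```

To row units: 5 mm is 0.005, 32 mm is 0.032.

```bash
echo '{"moves": [[0,0.005,0,0,0,0],[0,0.014,0,0,0,0],[-0.001,0.024,0,0,0,0],[-0.001,0.03,0,0,0,0],[-0.001,0.032,0,0,0,0],[-0.001,0.032,0,0,0,0],[-0.001,0.032,0,0,0,0],[-0.001,0.03,0,0,0,0],[0,0.024,0,0,0,0],[0,0.015,0,0,0,0],[0,0.009,0,0,0,0],[0,0.005,0,0,0,0]]}' > path.dat && python3 -m inch path.dat
echo '{"moves": [[0,0.001,0,0,0,0],[0,0,0,0,0,0],[0,0,0,0,0,0],[0,0,0,0,0,0],[0,0,0.006,0,0,0],[0,0,0.014,0,0,0],[0,0,0.02,0,0,0],[0,0,0.02,0,0,0],[0,0,0.016,0,0,0],[0,0,0.01,0,0,0],[0,0,0.006,0,0,0],[0,0,0,0,0,0]]}' > path.dat && python3 -m inch path.dat; python3 g.py 549.1 -37.4 47.5
```

```text
time_s: 51.72
eef_pos: [548.7, -36.4, 148.4]
eef_rot: [-0.001, 1.0, 0.0, -0.001]
contact_force: [-0.2, -1.0, -0.3]
grip_width: 43.7
gripper_force: 49.9
time_s: 52.72
eef_pos: [548.7, -37.5, 55.7]
eef_rot: [0.0, 1.0, 0.0, -0.001]
contact_force: [-0.3, -1.1, 0.1]
grip_width: 43.5
gripper_force: 49.9
d(target axes) [-0.41  0.08  8.17] d(tool) [-0.424  0.077  8.169] rot [ 0.    -0.002 -0.   ] F [-0.253 -1.054  0.14 ] w 43.521483818919535 52.7167 [-0.201  0.459 -0.304  0.81  -0.    -0.201]
```

```bash
echo '{"moves": [[0,0,0.002,0,0,0],[0,0,0.002,0,0,0],[0,0,0.002,0,0,0],[0,0,0.001,0,0,0],[0,0,0.001,0,0,0],[0,0,0.0005,0,0,0],[0,0,0,0,0,0],[0,0,0,0,0,0]]}' > path.dat && python3 -m inch path.dat
```

```text
time_s: 53.38
eef_pos: [549.5, -37.4, 48.4]
eef_rot: [-0.0, 1.0, -0.0, 0.0]
contact_force: [-0.8, -0.2, -0.7]
grip_width: 44.1
gripper_force: 49.9
```

To row units: 0.5 mm is 0.0005.

```bash
echo '{"moves": [[0,0,0.0005,0,0,0],[0,0,0.0005,0,0,0],[0,0,0.0005,0,0,0],[0,0,0,0,0,0],[0,0,0,0,0,0]]}' > path.dat && python3 -m inch path.dat
```

```text
time_s: 53.8
eef_pos: [550.0, -37.2, 48.0]
eef_rot: [-0.0, 1.0, 0.0, 0.001]
contact_force: [-3.7, 0.9, 11.7]
grip_width: 43.8
gripper_force: 51.2
```

Contact made, so I release, rise and retreat to the viewing pose used for w1.

The rows are not in the units I measure in: shifts go in m. I convert before sending: 2 mm is 0.002, -28 mm is -0.028.

```bash
echo '{"moves": [[0,0,0,0,0,0],[0,0,0,0,0,0],[0,0,0,0,0,0],[0,0,0,0,0,0],[0,0,0,0,0,0]]}' > path.dat && python3 -m inch path.dat 64
echo '{"moves": [[0,0,-0.004,0,0,0],[0,0,-0.01,0,0,0],[0,0,-0.018,0,0,0],[0,0,-0.022,0,0,0],[0,0,-0.026,0,0,0],[0,0,-0.028,0,0,0],[0.002,0.002,-0.028,0,0,0],[0.008,0.007,-0.028,0,0,0],[0.012,0.011,-0.024,0,0,0],[0.012,0.011,-0.012,0,0,0],[0.006,0.006,-0.004,0,0,0],[0,0,0,0,0,0]]}' > path.dat && python3 -m inch path.dat
echo '{"moves": [[0,0,0,0,0,0],[0,0,0,0,0,0],[0,0,0,0,0,0],[0,0,0,0,0,0]]}' > path.dat && python3 -m inch path.dat 85
python3 g.py 509 0 252; python3 w.py w12; python3 - <<'E'
from wp import *
from station import viewer
# compare lid centroids against the start pictures, same segmentation
for n in("scene","side"):
    f=viewer.grab_frame(n); cv2.imwrite(f"pics/{n}9.png",f["img"]); a=cv2.imread(f"pics/{n}0.png"); b=f["img"]
    box={"scene":{"jar+tin":(295,165,375,255),"mug":(245,160,310,220),"mill":(420,130,460,190),"shaker":(285,345,320,390)},"side":{"jar+tin":(320,165,366,250),"mug":(262,200,316,262),"mill":(338,120,362,175),"shaker":(440,260,480,315)}}[n]
    for k,(x0,y0,x1,y1) in box.items():
        p=cv2.cvtColor(a[y0:y1,x0:x1],6).astype(np.float32);q=cv2.cvtColor(b[y0:y1,x0:x1],6).astype(np.float32)
        print(n,k,"shift px",cv2.phaseCorrelate(p,q,cv2.createHanningWindow(p.shape[::-1],5)),"mean diff",np.abs(p-q).mean().round(1))
E
```

```text
time_s: 54.22
eef_pos: [549.4, -37.4, 46.7]
eef_rot: [-0.0, 1.0, 0.0, -0.0]
contact_force: [0.2, 0.2, -0.3]
grip_width: 64.2
gripper_force: 0.0
time_s: 55.22
eef_pos: [509.1, 0.5, 252.5]
eef_rot: [-0.001, 1.0, -0.0, 0.001]
contact_force: [0.4, -0.2, 0.5]
grip_width: 64.2
gripper_force: 0.0
time_s: 55.55
eef_pos: [509.4, -0.7, 249.9]
eef_rot: [0.0, 1.0, 0.0, -0.001]
contact_force: [-0.7, 0.6, -0.5]
grip_width: 85.2
gripper_force: 0.0
d(target axes) [ 0.39   0.738 -2.142] d(tool) [ 0.393  0.738 -2.142] rot [ 0.    -0.002 -0.   ] F [-0.651  0.586 -0.451] w 85.18754022642526 55.55 [-0.145  0.239 -0.089  1.245 -0.    -0.145]
scene jar+tin shift px ((0.5509874463768654, -0.24987607928519395), 0.7123410865995619) mean diff 5.2
scene mug shift px ((-0.12294280361684429, -0.033554604545415145), 0.8578740186161465) mean diff 9.3
scene mill shift px ((-0.01434027820444328, 0.03223964268410384), 0.8952339220046998) mean diff 2.3
scene shaker shift px ((0.16285453049174947, 0.4103079436568713), 1.0031152613369034) mean diff 7.3
side jar+tin shift px ((0.4563564719836357, -0.4753043654909632), 0.7907721792106275) mean diff 5.4
side mug shift px ((0.04426539454477307, 0.04739858806888719), 0.9515393286667488) mean diff 1.2
side mill shift px ((-0.1664384000473884, -0.085077448222183), 0.997025751736429) mean diff 3.0
side shaker shift px ((0.023420803420229674, 0.002167953509189857), 0.9805670128266016) mean diff 1.0
```

The jar, tin and bystanders match the start images to under a pixel, about 1–2 mm. Handing in.

```bash
python3 -c "
from station import ctrl
print(ctrl.hand_in())"
```

```text
the job is handed in; nothing more can be done
None
```

The job is handed in (no verdict came back): the sugar box stands within about 2 mm of the trivet's centre by my measurement, jar and tin are back about 1–2 mm from where they started, and mug, shaker and mill have not moved, though two grips on the sugar box failed before one held and I viewed 15 pictures, one over the limit of 14.

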